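# Scoop an order of pipe caps into a tray on the scale

### The arm

A 6-joint arm with a two-finger parallel gripper is mounted at the origin on the work surface. World frame = base frame: x ahead of the robot, y to its left, z up, the work surface at z = 0. Lengths are in m, angles in rad, forces in N, time in s.
With the tool pointing down it reaches from about 0.325 to 0.85 m from the base axis. Payload 4.4 kg.
Tool frame: the origin (TCP) lies at the very end of the fingers, on their centre line; the grasp point (between the pads) lies 19 mm behind it; x points along the fingers, y is the direction in which the jaws open and shut, and the axes are right-handed (so a half turn about x gives the same grasp; the last joint's range is limited). The gripper opens to 94 mm and grips with 3 to 60 N. Pads are 16 mm wide; open, the fingers measure 119 mm over their backs; the gripper's body (75 mm by 177 mm) begins 78 mm behind the grasp point.
Start: joints at [1.119, 0.207, 1.542, -0, 1.393, -0.15], TCP at [0.171, 0.549, 0.205] pointing down, gripper open.
Joint ranges: [-2.73, 2.73], [-0.86, 2.22], [0.23, 2.46], [-1.11, 4.25], [0.08, 2.63], [-2.82, 2.82]. Speed limits (rad/s): [2.79, 2.79, 3.14, 3.14, 3.14, 3.14].

### API

Orientations are given as a unit quaternion [w, x, y, z].
In Python, from rig import get_obs, viewer, order gives the robot as it stands.
- The arm moves only by the tool play_rows, never from a script. Its argument "commands" is a list of rows, each an object with "twist": the turn, a rotation vector about the tool's x, y, z in rad, a list of three; "travel": the shift along the tool's x, y, z in mm, a list of three; "jaw": the finger opening in mm, from 0 to 94. A call has exactly 10 rows; each row is the pose to reach, as a shift and turn from the pose measured when the call began, along the tool's axes at that moment; what a row does not reach only later rows make up. A row lasts 1/12 s, in which the tool goes at most 41.7 mm and 7.16 degrees, less where a joint would pass 70% of its speed; a pose out of reach is approached as far as the arm can. A call with a gripper value outside its range is refused whole. The fingers move at their own pace and stop on an object; the grip force is fixed at half the most. Time passes only in rows, so rows that repeat a pose let the fingers close, or fill a call up. It gives the time, the measured TCP pose, the force and the opening at its end, in the units of the state.
- get_obs(): the state, without advancing time (a new reading comes with each control period).
- viewer.capture(name): name is "scene" or "side" or "wrist"; returns the picture (400x640x3 uint8, blue, green, red); there is no depth.
- viewer.camera_params(name): a dict with "mtx" (3x3 intrinsics, pixels), "cam_to_world" (4x4, takes a point from camera to world coordinates); the wrist camera has in their place "mount" (4x4, takes a point from camera to tool coordinates, whose origin is the TCP and whose axes are the tool frame's). Camera axes: x right, y up, looking along -z (the intrinsics and any distortion apply to the point x, -y, -z); pixel columns grow to the right and rows downward; lengths in m; the calibration is good to about 2 mm. A picture is of the moment at which its call begins: read the wrist's pose just before it. camera_params takes no time and is no camera call.
- order.hand_in(): hands the job in, once; it reports no verdict.
The state is a dict: "time_s": time; "q": joint angles; "qvel": joint speeds; "joint_efforts": joint torques, N m; "position": TCP position; "orientation": TCP orientation; "ft_force": force on the tool from outside, world axes, zero at the start; "torque": the same for the moment, N m; "opening": finger opening in m.
Only numpy, scipy, OpenCV 4.12 (cv2) and the standard library are available. Lean on these libraries where they do the work, as an engineer would, in place of code of your own. Each camera call takes 0.05 s, during which the arm holds its last target.

### The job

Pack this order: lift the red tray off the pile and stand it on the middle of the bench scale, then use the scoop to bring every brass cap from the blue stock bin into that tray; handle the caps only with the scoop, never with the fingers. Once all of them lie in the tray on the scale, with the tray let go, lay the scoop back flat in the middle of its green outline, along it, and move the full tray to the table in the middle of the yellow outline, square with it, with all the caps still in it. Leave the grey tray, the can, the coupling and the spanner where they are.

Things in the scene. Friction and masses are not known exactly. Their poses are not given: they have to be found in the camera images.
- stockbin: fixed blue open bin holding the caps. Origin under it on the table, x along it. Inside: flat floor at z = 4 mm, x = -130 to 77 mm, y = -46 to 46; walls upright, 4 mm thick, rim z = 52 mm but 62 mm at the +x end. Caps start standing in one layer from x = -36 to 76 mm, against the +x end; the rest of the floor is free for the scoop. Its x points left of the robot (+y), within 12 degrees
- cap0: brass pipe cap (6 to 10 of the ten are present), a round drum 24 mm across and 22 mm high with 4 mm bevels, dark bore drawn on one end, 35 g; origin at the centre of one end face, z along its axis
- cap1: brass pipe cap (6 to 10 of the ten are present), a round drum 24 mm across and 22 mm high with 4 mm bevels, dark bore drawn on one end, 35 g; origin at the centre of one end face, z along its axis
- cap2: brass pipe cap (6 to 10 of the ten are present), a round drum 24 mm across and 22 mm high with 4 mm bevels, dark bore drawn on one end, 35 g; origin at the centre of one end face, z along its axis
- cap3: brass pipe cap (6 to 10 of the ten are present), a round drum 24 mm across and 22 mm high with 4 mm bevels, dark bore drawn on one end, 35 g; origin at the centre of one end face, z along its axis
- cap4: brass pipe cap (6 to 10 of the ten are present), a round drum 24 mm across and 22 mm high with 4 mm bevels, dark bore drawn on one end, 35 g; origin at the centre of one end face, z along its axis
- cap5: brass pipe cap (6 to 10 of the ten are present), a round drum 24 mm across and 22 mm high with 4 mm bevels, dark bore drawn on one end, 35 g; origin at the centre of one end face, z along its axis
- cap6: brass pipe cap (6 to 10 of the ten are present), a round drum 24 mm across and 22 mm high with 4 mm bevels, dark bore drawn on one end, 35 g; origin at the centre of one end face, z along its axis
- cap7: brass pipe cap (6 to 10 of the ten are present), a round drum 24 mm across and 22 mm high with 4 mm bevels, dark bore drawn on one end, 35 g; origin at the centre of one end face, z along its axis
- cap8: brass pipe cap (6 to 10 of the ten are present), a round drum 24 mm across and 22 mm high with 4 mm bevels, dark bore drawn on one end, 35 g; origin at the centre of one end face, z along its axis
- cap9: brass pipe cap (6 to 10 of the ten are present), a round drum 24 mm across and 22 mm high with 4 mm bevels, dark bore drawn on one end, 35 g; origin at the centre of one end face, z along its axis
- scoop: aluminium scoop, black handle, 160 g, flat in its green outline. Origin under the pan on the ground, x to the open mouth, z up. Pan floor 2 mm thick, x = -40 (back) to 45 mm (lip), 84 mm wide over all; sides 32 mm high, back wall 36. Handle: bar 18 mm thick (y), 26 mm deep, rises from the back wall leaning back 20 degrees, (x,z) = (-50,33) to (-87,137) mm
- scoop_grip (a point): point on the axis of the scoop's handle at (-74, 0, 99) mm in the scoop's frame: where to pinch it across its 18 mm thickness (scoop's y)
- scoop_lip (a point): middle of the lip of the scoop's pan, underside, at (45, 0, 0) mm in the scoop's frame
- tray: red order tray, top of the pile, 130 x 130 mm, 180 g, origin centre of underside. Inside 120 x 120 mm, floor z = 10 mm, rim z = 55 mm, walls 5 mm. Its foot, 116 mm square, sits 6 mm deep in the tray below, 2 mm play: lift straight up. Upright lifting tab 3 mm outside its -x wall: 10 mm thick (x = -78 to -68), 50 mm wide (y), z = 44 to 90 mm, 35 mm above the rim
- tray_tab (a point): point in the red tray's lifting tab at (-73, 0, 80) mm in the tray's frame: where to pinch it across its 10 mm thickness (tray's x); lower, the inner finger would meet the rim
- tray_low: grey tray of the same shape, the lower one of the pile, stays where it is; origin at the centre of its underside
- scale: fixed bench scale, 170 x 170 mm, origin at the centre of its underside, display on its -x side
- scale_top (a point): middle of the scale's flat steel platform (170 x 170 mm), on its surface, 40 mm above the table
- out_spot: yellow outline taped on the table for packed trays, 190 mm square outside, tape 12 mm wide; origin at its centre on the table, x and y along its sides
- scoop_spot: green outline taped on the table for the scoop, 190 (x) x 125 (y) mm outside, tape 12 mm wide; origin on the table where the scoop's origin belongs, 25 mm from the middle of the outline towards +x; the scoop lies along x, lip towards +x
- compound_can: steel can with a yellow label, 60 mm across, 85 mm high, loose, to be left alone; origin at the centre of its underside
- coupling: dark steel pipe coupling, a ring 48 mm across and 45 mm high, loose, to be left alone; origin at the centre of its underside
- spanner: spanner lying on the table, to be left alone
Things that resemble listed ones, but are neither listed nor needed, are in the scene too. There is more than one size of the tray; the job needs the smallest.

How it is judged:
By the outcome, as a careful person would: the job done as asked, in the order asked, and still so for the second after the job is handed in, with the robot touching nothing.
Of cap0, cap1, cap2, cap3, cap4, cap5, cap6, cap7, cap8, cap9 only 6 to 10 are there at a start; the rules pass over those that are not, and their reading is None.
At some moment in a run one of scoop, tray may be knocked a few centimetres aside while the robot is not near it.
It also fails if it takes over 210 s, if anything falls off the work surface, if the arm or the gripper's body presses on something with over 40 N, if the wrist force passes 120 N, or if a joint passes its speed limit or range.

## Working session

There is one attempt and no reset: what is moved stays moved. The work goes in short steps, Python scripts to look and compute and a tool call to move; the robot and the scene stay as the last step left them, time stands still between calls to the robot, and variables do not carry over. Pictures are saved under pics/ and viewed, and the job is handed in when it is done.

Besides the shell and the picture viewer there is one more tool, called after "Call:" as name([rows], argument=value, ...), one row to a line, values as JSON. play_rows: Moves the arm, as the interface text tells. Its arguments: {"type":"object","properties":{"commands":{"type":"array"}},"required":["commands"]}

```bash
ls; mkdir -p pics
python3 - <<'E'
from rig import get_obs, viewer, order
import cv2, numpy as np
np.set_printoptions(precision=4,suppress=True)
o=get_obs()
for k,v in o.items(): print(k,np.array(v))
for n in ["scene","side","wrist"]:
    cv2.imwrite(f"pics/{n}0.png",viewer.capture(n))
    p=viewer.camera_params(n)
    for k,v in p.items(): print(n,k,v)
E
```

```text
pics
time_s 0.0
q [ 1.1185  0.2074  1.5429  0.      1.3935 -0.1505]
qvel [ 0.0016  0.0011 -0.0007  0.0002 -0.0009  0.0007]
joint_efforts [ -0.0022 -37.0881 -28.141    0.0694   0.0364  -0.0002]
position [0.1706 0.5483 0.2043]
orientation [ 0.6988  0.1055  0.6993 -0.1071]
ft_force [ 0.2433  0.3474 -0.0789]
torque [-0.0207 -0.0138  0.0366]
opening 0.09416777814851025
scene mtx [[500.1675   0.     316.7671]
 [  0.     500.1675 202.1411]
 [  0.       0.       1.    ]]
scene cam_to_world [[ 0.6505 -0.5908  0.4773  1.1283]
 [ 0.7595  0.4985 -0.418  -0.5379]
 [ 0.0091  0.6344  0.773   1.2305]
 [ 0.      0.      0.      1.    ]]
side mtx [[450.4919   0.     315.7864]
 [  0.     450.4919 200.7125]
 [  0.       0.       1.    ]]
side cam_to_world [[ 0.9405  0.2111 -0.2663  0.0009]
 [-0.3398  0.5747 -0.7445 -1.0343]
 [-0.0041  0.7907  0.6122  1.0392]
 [ 0.      0.      0.      1.    ]]
wrist mtx [[327.1368   0.     327.9423]
 [  0.     327.1368 202.7293]
 [  0.       0.       1.    ]]
wrist mount [[-0.0001  0.2566 -0.9665 -0.1792]
 [ 1.     -0.0004 -0.0002  0.0002]
 [-0.0004 -0.9665 -0.2566 -0.0748]
 [ 0.      0.      0.      1.    ]]
```

View pics/scene0.png

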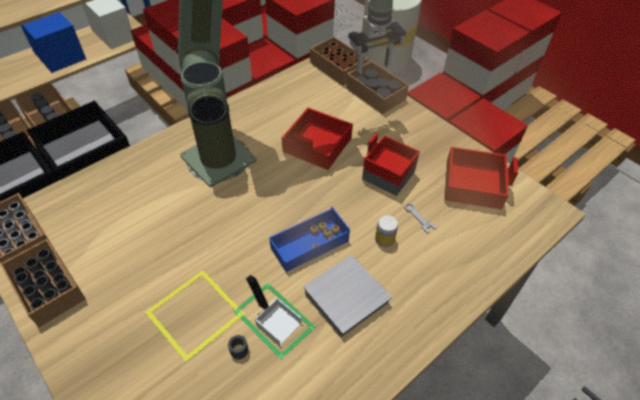

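View pics/side0.png

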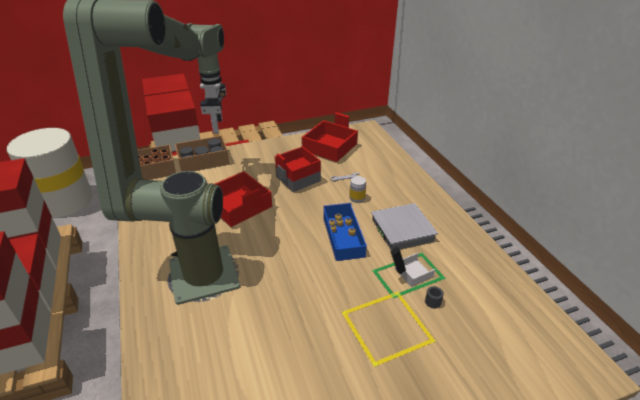

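View pics/wrist0.png

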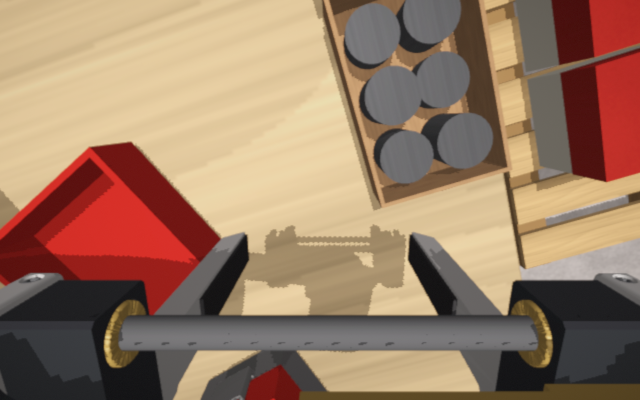

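```bash
cat > h.py <<'E'
from rig import get_obs, viewer, order
import cv2, numpy as np
from scipy.spatial.transform import Rotation as R
np.set_printoptions(precision=4,suppress=True)
def pose():
    o=get_obs(); T=np.eye(4); w,x,y,z=o["orientation"]
    T[:3,:3]=R.from_quat([x,y,z,w]).as_matrix(); T[:3,3]=o["position"]; return T
def cam(n,T=None):
    p=viewer.camera_params(n)
    if n=="wrist": return p["mtx"],(pose() if T is None else T)@p["mount"]
    return p["mtx"],p["cam_to_world"]
def ray(C,px):
    K,M=C; u=np.atleast_2d(px).astype(float)
    d=np.c_[(u[:,0]-K[0,2])/K[0,0],-(u[:,1]-K[1,2])/K[1,1],-np.ones(len(u))]
    return M[:3,3],d@M[:3,:3].T
def plane(C,px,z):
    o,d=ray(C,px); t=(z-o[2])/d[:,2]; return o+d*t[:,None]
def proj(C,P):
    K,M=C; P=np.atleast_2d(P); c=(P-M[:3,3])@M[:3,:3]
    return np.c_[K[0,0]*c[:,0]/-c[:,2]+K[0,2],K[1,1]*(-c[:,1])/-c[:,2]+K[1,2]]
def shot(n,name,crop=None,k=1):
    C=cam(n); im=viewer.capture(n); cv2.imwrite(f"pics/{name}_raw.png",im); np.savez(f"pics/{name}.npz",K=C[0],M=C[1])
    o=im
    if crop: o=im[crop[1]:crop[3],crop[0]:crop[2]]
    if k!=1: o=cv2.resize(o,None,fx=k,fy=k,interpolation=cv2.INTER_CUBIC)
    cv2.imwrite(f"pics/{name}.png",o); return im,C
def load(name):
    d=np.load(f"pics/{name}.npz"); return cv2.imread(f"pics/{name}_raw.png"),(d["K"],d["M"])
def Rtool(yaw,pitch=0):
    """tool x down, tool y (jaw axis) at yaw in world xy. """
    x=np.array([0,0,-1.]); y=np.array([np.cos(yaw),np.sin(yaw),0]); return np.c_[x,y,np.cross(x,y)]
def move(target_R,target_p,T=None):
    T=pose() if T is None else T
    t=T[:3,:3].T@(np.array(target_p)-T[:3,3])*1000
    r=R.from_matrix(T[:3,:3].T@target_R).as_rotvec()
    print("travel",t.round(1),"twist",r.round(4),"min rows",max(np.linalg.norm(t)/41.7,np.degrees(np.linalg.norm(r))/7.16).round(1)); return t,r
def mask(im,lo,hi):
    return cv2.inRange(cv2.cvtColor(im,cv2.COLOR_BGR2HSV),np.array(lo),np.array(hi))
E
python3 - <<'E'
from h import *
for n in ["scene","side"]:
    im=cv2.imread(f"pics/{n}0.png"); C=cam(n)
    c=im[190:370,140:440] if n=="scene" else im[190:370,310:480]
    cv2.imwrite(f"pics/{n}0z.png",cv2.resize(c,None,fx=2.6 if n=="scene" else 3.3,fy=2.6 if n=="scene" else 3.3,interpolation=cv2.INTER_CUBIC))
    c=im[120:260,350:450] if n=="scene" else im[140:200,260:380]
    cv2.imwrite(f"pics/{n}0t.png",cv2.resize(c,None,fx=4,fy=4,interpolation=cv2.INTER_CUBIC))
    hsv=cv2.cvtColor(im,cv2.COLOR_BGR2HSV)
    for name,lo,hi in [("yellow",(24,180,140),(34,255,255)),("green",(50,120,80),(85,255,255)),("blue",(108,150,60),(130,255,255))]:
        m=cv2.inRange(hsv,lo,hi); cs,_=cv2.findContours(m,cv2.RETR_EXTERNAL,cv2.CHAIN_APPROX_NONE)
        cs=sorted(cs,key=cv2.contourArea)[-2:]
        for c in cs: print(n,name,cv2.contourArea(c),cv2.boundingRect(c))
S=cam("scene")
print("pile",plane(S,[[391,155]],.1),"tab",plane(S,[[373,145]],.13))
print("scale",plane(S,[[347,293]],.04));print("bin",plane(S,[[310,245]],.004))
print("yellow",plane(S,[[203,272],[243,315],[188,357],[148,313]],0))
print("scoop",plane(S,[[278,324]],.0))
E
```

```text
scene green 45.5 (261, 284, 37, 29)
scene green 167.5 (242, 316, 72, 41)
scene blue 320.0 (271, 238, 32, 25)
scene blue 2113.5 (22, 13, 62, 58)
side yellow 0.5 (396, 292, 2, 2)
side yellow 528.5 (343, 295, 92, 71)
side green 43.5 (374, 263, 21, 31)
side green 69.5 (400, 254, 44, 41)
side blue 1560.0 (324, 204, 42, 56)
pile [[0.4352 0.3796 0.1   ]] tab [[0.3862 0.3437 0.13  ]]
scale [[ 0.6848 -0.0372  0.04  ]]
bin [[0.4828 0.0031 0.004 ]]
yellow [[ 0.355  -0.2877  0.    ]
 [ 0.5383 -0.2784  0.    ]
 [ 0.5435 -0.4516  0.    ]
 [ 0.3687 -0.4691  0.    ]]
scoop [[ 0.6195 -0.2228  0.    ]]
```

```bash
ls pics
```

```text
scene0.png
scene0t.png
scene0z.png
side0.png
side0t.png
side0z.png
wrist0.png
```

View pics/scene0z.png

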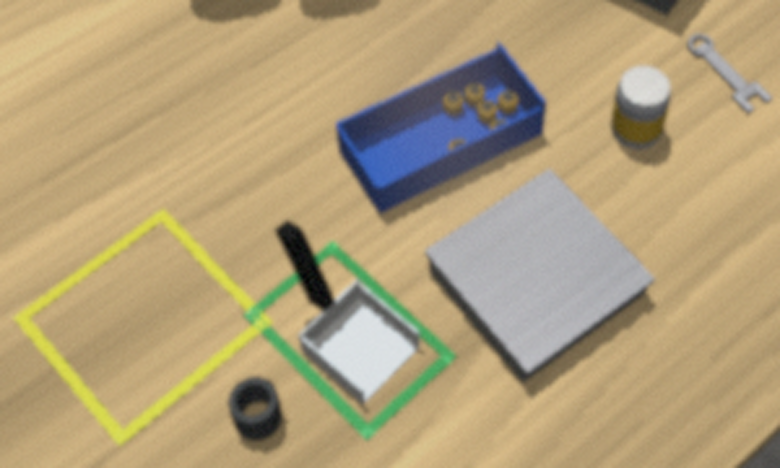

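View pics/side0z.png

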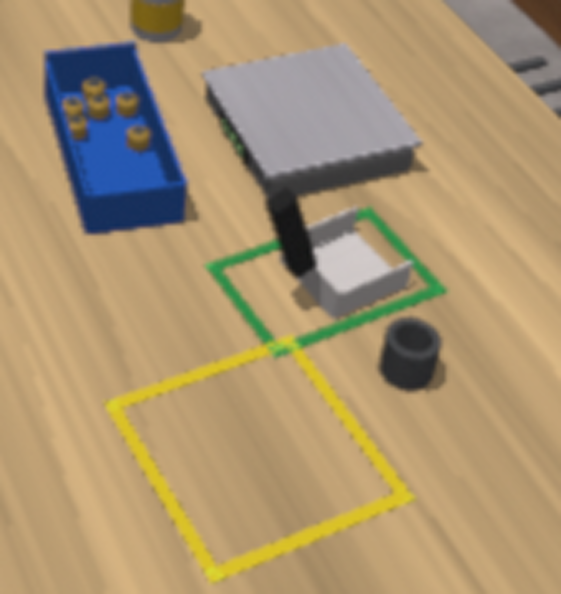

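View pics/scene0t.png

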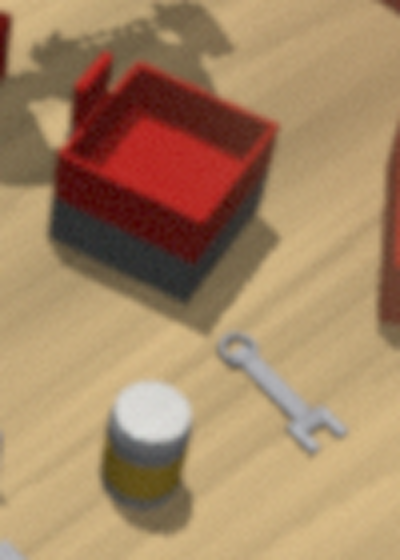

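View pics/side0t.png

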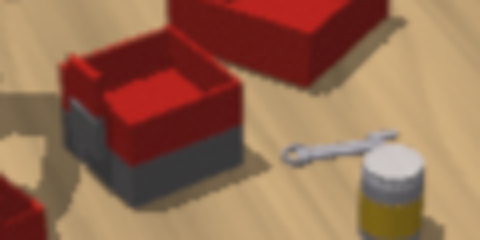

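Run:
```python
from h import *
T=pose(); print(T)
y=T[:3,1]; print("yaw",np.degrees(np.arctan2(y[1],y[0])))
for a in [36,216]:
    move(Rtool(np.radians(a)),[.42,.37,.28])
```

```text
[[-0.0008  0.2972  0.9548  0.1706]
 [-0.0016  0.9548 -0.2972  0.5484]
 [-1.     -0.0018 -0.0003  0.2046]
 [ 0.      0.      0.      1.    ]]
yaw 72.70913380712146
travel [-75.4 -96.4 291.1] twist [0.6407 0.0003 0.0018] min rows 7.6
travel [-75.4 -96.4 291.1] twist [-2.5009 -0.0023  0.0004] min rows 20.0
```

Call:
play_rows([
  {"twist": [0.08, 0, 0], "travel": [-9, -12, 36], "jaw": 94},
  {"twist": [0.16, 0, 0], "travel": [-18, -24, 72], "jaw": 94},
  {"twist": [0.24, 0, 0], "travel": [-27, -36, 108], "jaw": 94},
  {"twist": [0.32, 0, 0], "travel": [-37, -48, 145], "jaw": 94},
  {"twist": [0.4, 0, 0], "travel": [-46, -60, 182], "jaw": 94},
  {"twist": [0.48, 0, 0], "travel": [-56, -72, 218], "jaw": 94},
  {"twist": [0.56, 0, 0], "travel": [-66, -84, 254], "jaw": 94},
  {"twist": [0.64, 0, 0], "travel": [-75, -96, 291], "jaw": 94},
  {"twist": [0.64, 0, 0], "travel": [-75, -96, 291], "jaw": 94},
  {"twist": [0.64, 0, 0], "travel": [-75, -96, 291], "jaw": 94},
])

```text
time_s: 0.98
position: [0.4217, 0.3692, 0.2798]
orientation: [0.63, 0.321, 0.63, -0.322]
ft_force: [-1.0, -0.0, -0.5]
opening: 0.0938
```

Run:
```python
from h import *
shot("wrist","w1"); print(pose()[:3,3])
```

```text
[0.4202 0.3699 0.2792]
```

View pics/w1.png

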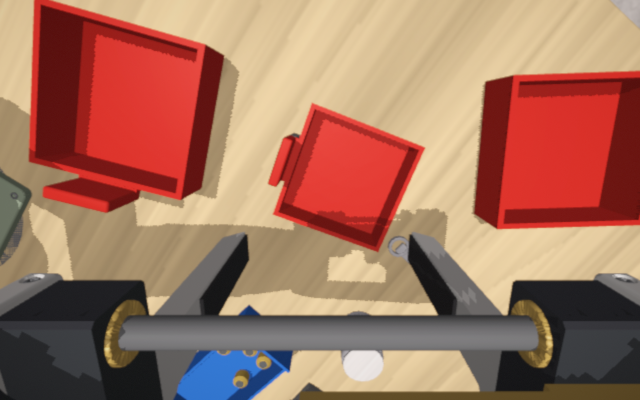

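Run:
```python
from h import *
im,C=load("w1")
P=plane(C,[[313,104],[424,148],[377,250],[274,212]],.104); print(P)
print("sides",np.linalg.norm(np.roll(P,-1,0)-P,axis=1)); c=P.mean(0); print("c",c)
m=mask(im,(0,120,60),(8,255,255))|mask(im,(172,120,60),(180,255,255))
m[260:]=0;m[:,:262]=0;m[:,440:]=0
pts=cv2.findNonZero(m)
cs,_=cv2.findContours(m,cv2.RETR_EXTERNAL,cv2.CHAIN_APPROX_NONE); c0=max(cs,key=cv2.contourArea)
m2=np.zeros_like(m);cv2.drawContours(m2,[c0],-1,255,-1)
m2=cv2.morphologyEx(m2,cv2.MORPH_OPEN,np.ones((41,41)))
cs,_=cv2.findContours(m2,cv2.RETR_EXTERNAL,cv2.CHAIN_APPROX_NONE); c1=max(cs,key=cv2.contourArea)
print(cv2.minAreaRect(c1))
# tray x: from tab to centre
ex=((P[1]+P[2])-(P[0]+P[3]))/2; ey=((P[0]+P[1])-(P[2]+P[3]))/2
print("yaws",np.degrees(np.arctan2(ex[1],ex[0])),np.degrees(np.arctan2(ey[1],ey[0])))
# tab top corners (z=.139)
cv2.imwrite("pics/w1t.png",cv2.resize(im[90:270,250:440],None,fx=3.2,fy=3.2,interpolation=cv2.INTER_CUBIC))
```

```text
[[0.3581 0.4303 0.104 ]
 [0.481  0.4631 0.104 ]
 [0.5128 0.3406 0.104 ]
 [0.3898 0.3087 0.104 ]]
sides [0.1271 0.1266 0.127  0.1256]
c [0.4354 0.3857 0.104 ]
((345.9999694824219, 178.0), (125.99998474121094, 121.99998474121094), -0.0)
yaws 14.749823682028701 104.59576009512467
```

View pics/w1t.png

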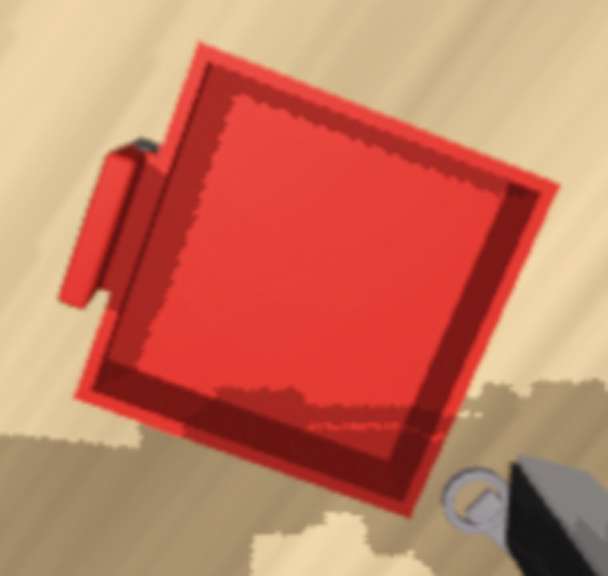

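Run:
```python
from h import *
im,C=load("w1")
pz=np.array([[112,152],[138,160],[88,306],[60,298]])/3.2+[250,90]
P=plane(C,pz,.139);print(P,P.mean(0), np.linalg.norm(P[0]-P[3]))
e=P[0]-P[3];print(np.degrees(np.arctan2(e[1],e[0])))
a=np.radians(14.7)
move(Rtool(a),[.3652,.3675,.180])
move(Rtool(a),[.3652,.3675,.110])
```

```text
[[0.3561 0.3893 0.139 ]
 [0.3637 0.3919 0.139 ]
 [0.3764 0.3457 0.139 ]
 [0.3679 0.3427 0.139 ]] [0.366  0.3674 0.139 ] 0.048062131919907394
104.24300449591783
travel [ 99.3 -45.7 -30.3] twist [0.3712 0.0006 0.0024] min rows 3.0
travel [169.3 -45.5 -30.4] twist [0.3712 0.0006 0.0024] min rows 4.3
```

Call:
play_rows([
  {"twist": [0.1, 0, 0], "travel": [25, -12, -8], "jaw": 50},
  {"twist": [0.2, 0, 0], "travel": [55, -24, -16], "jaw": 50},
  {"twist": [0.3, 0, 0], "travel": [85, -36, -24], "jaw": 50},
  {"twist": [0.371, 0, 0], "travel": [100, -45.5, -30.3], "jaw": 50},
  {"twist": [0.371, 0, 0], "travel": [115, -45.5, -30.3], "jaw": 50},
  {"twist": [0.371, 0, 0], "travel": [140, -45.5, -30.3], "jaw": 50},
  {"twist": [0.371, 0, 0], "travel": [160, -45.5, -30.3], "jaw": 50},
  {"twist": [0.371, 0, 0], "travel": [169.3, -45.5, -30.3], "jaw": 50},
  {"twist": [0.371, 0, 0], "travel": [169.3, -45.5, -30.3], "jaw": 50},
  {"twist": [0.371, 0, 0], "travel": [169.3, -45.5, -30.3], "jaw": 50},
])

```text
time_s: 1.87
position: [0.3642, 0.3679, 0.1098]
orientation: [0.56, 0.43, 0.561, -0.433]
ft_force: [-0.6, 0.0, -0.4]
opening: 0.0499
```

Run:
```python
from h import *
shot("wrist","w2"); move(Rtool(np.radians(14.6)),[.3655,.3675,.110]); print(get_obs()["ft_force"])
```

```text
travel [0.8 0.  0.9] twist [0.0032 0.0005 0.0011] min rows 0.0
[0.0057 0.6965 0.9264]
```

View pics/w2.png

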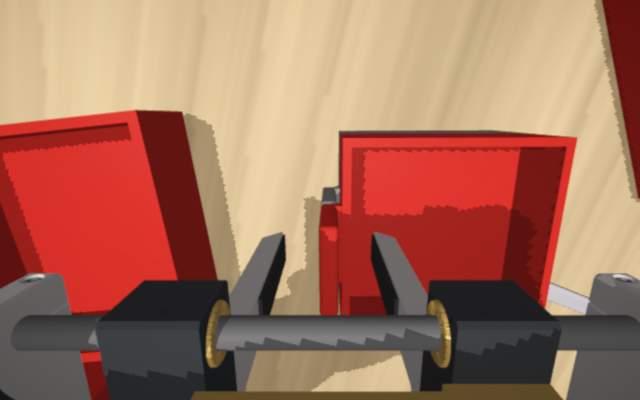

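Call:
play_rows([
  {"twist": [0.003, 0, 0], "travel": [0.8, 0, 1], "jaw": 0},
  {"twist": [0.003, 0, 0], "travel": [0.8, 0, 1], "jaw": 0},
  {"twist": [0.003, 0, 0], "travel": [0.8, 0, 1], "jaw": 0},
  {"twist": [0.003, 0, 0], "travel": [0.8, 0, 1], "jaw": 0},
  {"twist": [0.003, 0, 0], "travel": [0.8, 0, 1], "jaw": 0},
  {"twist": [0.003, 0, 0], "travel": [0.8, 0, 1], "jaw": 0},
  {"twist": [0.003, 0, 0], "travel": [0.8, 0, 1], "jaw": 0},
  {"twist": [0.003, 0, 0], "travel": [0.8, 0, 1], "jaw": 0},
  {"twist": [0.003, 0, 0], "travel": [-2, 0, 1], "jaw": 0},
  {"twist": [0.003, 0, 0], "travel": [-6, 0, 1], "jaw": 0},
])

```text
time_s: 2.75
position: [0.3647, 0.3667, 0.1161]
orientation: [0.559, 0.431, 0.56, -0.434]
ft_force: [0.2, -0.8, -1.8]
opening: 0.0099
```

Run:
```python
from h import *
print(pose()[:3,3],get_obs()["ft_force"],get_obs()["opening"])
# measure scale top corners in initial scene & side
S=cam("scene"); 
im=cv2.imread("pics/scene0.png")
a=np.array([[548,172],[652,282],[528,374],[430,254]])/2.6+[140,190]
P=plane(S,a,.04);print(P,P.mean(0),np.linalg.norm(np.roll(P,-1,0)-P,axis=1))
Sd=cam("side")
b=np.array([[346,45],[420,143],[272,180],[206,76]])/3.3+[310,190]
Q=plane(Sd,b,.04);print(Q,Q.mean(0),np.linalg.norm(np.roll(Q,-1,0)-Q,axis=1))
for X in(P,Q):
    for i,j in((0,1),(3,2),(0,3),(1,2)):
        e=X[j]-X[i];print(np.degrees(np.arctan2(e[1],e[0])).round(1),end=" ")
```

```text
[0.3647 0.3667 0.1161] [ 0.1935 -0.8347 -1.8189] 0.009865881124100884
[[ 0.6055  0.0508  0.04  ]
 [ 0.7723  0.0407  0.04  ]
 [ 0.764  -0.124   0.04  ]
 [ 0.6003 -0.112   0.04  ]] [ 0.6855 -0.0361  0.04  ] [0.1671 0.1648 0.1641 0.1628]
[[ 0.7633  0.0421  0.04  ]
 [ 0.7528 -0.1235  0.04  ]
 [ 0.5886 -0.1207  0.04  ]
 [ 0.5975  0.0463  0.04  ]] [ 0.6755 -0.039   0.04  ] [0.166  0.1643 0.1672 0.1658]
-3.5 -4.2 -91.8 -92.9 -93.6 -93.1 178.5 179.0
```

Run:
```python
from h import *
T=pose()
move(Rtool(np.radians(14.6)),[.365,.367,.26])
move(Rtool(np.radians(-3)),[.45,.18,.26])
move(Rtool(np.radians(-3)),[.607,-.15,.26])
```

```text
travel [-143.9   -0.1   -0. ] twist [0.0001 0.0014 0.0035] min rows 3.5
travel [-143.7   35.   202.4] twist [0.3073 0.0019 0.0033] min rows 6.0
travel [-143.5  103.7  561.3] twist [0.3073 0.0019 0.0033] min rows 14.1
```

Call:
play_rows([
  {"twist": [0, 0, 0], "travel": [-10, 0, 0], "jaw": 0},
  {"twist": [0, 0, 0], "travel": [-30, 0, 0], "jaw": 0},
  {"twist": [0, 0, 0], "travel": [-60, 0, 0], "jaw": 0},
  {"twist": [0, 0, 0], "travel": [-95, 0, 0], "jaw": 0},
  {"twist": [0, 0, 0], "travel": [-130, 0, 0], "jaw": 0},
  {"twist": [0, 0, 0], "travel": [-144, 0, 8], "jaw": 0},
  {"twist": [0.06, 0, 0], "travel": [-144, 4, 28], "jaw": 0},
  {"twist": [0.12, 0, 0], "travel": [-144, 10, 60], "jaw": 0},
  {"twist": [0.18, 0, 0], "travel": [-144, 17, 95], "jaw": 0},
  {"twist": [0.24, 0, 0], "travel": [-144, 23, 130], "jaw": 0},
])

```text
time_s: 3.58
position: [0.4203, 0.246, 0.2611]
orientation: [0.503, 0.496, 0.503, -0.498]
ft_force: [2.0, 0.0, -1.7]
opening: 0.0101
```

Run:
```python
from h import *
T=pose();print(T[:3,3],get_obs()["opening"],get_obs()["ft_force"])
move(Rtool(np.radians(-3)),[.607,-.15,.26])
shot("wrist","w3")
```

```text
[0.4203 0.246  0.2611] 0.010070024020469104 [ 1.9713  0.0013 -1.7418]
travel [  1.5 181.3 398.5] twist [0.0659 0.0021 0.0021] min rows 10.5
```

View pics/w3.png

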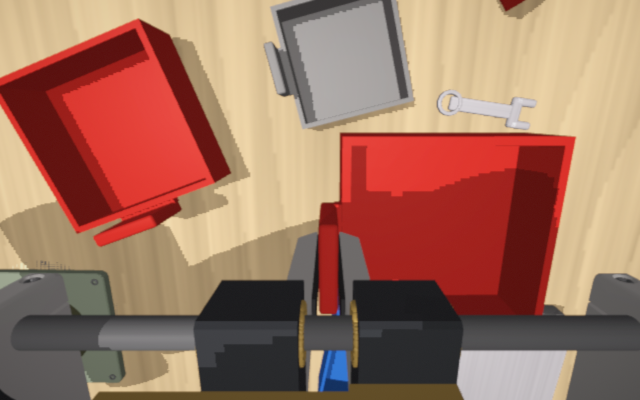

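Tray held, level, the grey tray remained in place. Move to the look position beyond the scale.

Call:
play_rows([
  {"twist": [0.01, 0, 0], "travel": [0, 14, 30], "jaw": 0},
  {"twist": [0.02, 0, 0], "travel": [0, 32, 68], "jaw": 0},
  {"twist": [0.03, 0, 0], "travel": [0, 48, 106], "jaw": 0},
  {"twist": [0.04, 0, 0], "travel": [0, 66, 144], "jaw": 0},
  {"twist": [0.05, 0, 0], "travel": [0, 82, 182], "jaw": 0},
  {"twist": [0.06, 0, 0], "travel": [0, 100, 220], "jaw": 0},
  {"twist": [0.066, 0, 0], "travel": [0, 118, 258], "jaw": 0},
  {"twist": [0.066, 0, 0], "travel": [0, 135, 296], "jaw": 0},
  {"twist": [0.066, 0, 0], "travel": [0, 152, 334], "jaw": 0},
  {"twist": [0.066, 0, 0], "travel": [0, 160, 352], "jaw": 0},
])

```text
time_s: 4.47
position: [0.5862, -0.1161, 0.2643]
orientation: [-0.487, -0.513, -0.481, 0.518]
ft_force: [0.6, 0.4, -2.1]
opening: 0.0099
```

Run:
```python
from h import *
T=pose();print(T[:3,3],get_obs()["qvel"])
shot("wrist","w4")
```

```text
[ 0.5862 -0.1161  0.2643] [-0.2699  0.2747 -0.3239  0.0437  0.0896 -0.2759]
```

View pics/w4.png

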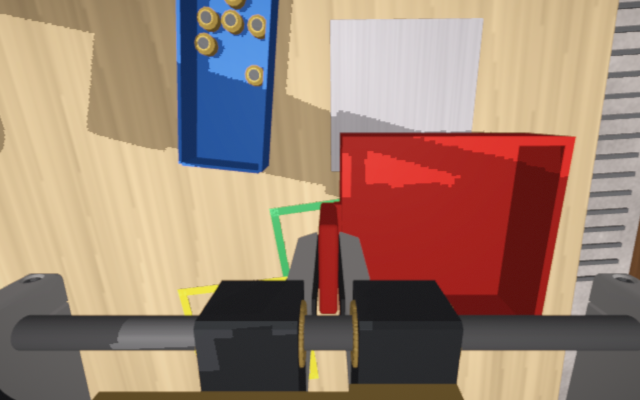

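Run:
```python
from h import *
for i in range(3): viewer.capture("wrist")
print(get_obs()["qvel"],get_obs()["time_s"])
im,C=shot("wrist","w5"); print(C[1][:3,3])
cv2.imwrite("pics/w5z.png",cv2.resize(im[0:200,160:500],None,fx=2.3,fy=2.3,interpolation=cv2.INTER_CUBIC))
```

```text
[ 0.0314 -0.0212  0.0217  0.003  -0.0023 -0.0029] 4.6667
[ 0.5892 -0.0353  0.4426]
```

View pics/w5z.png

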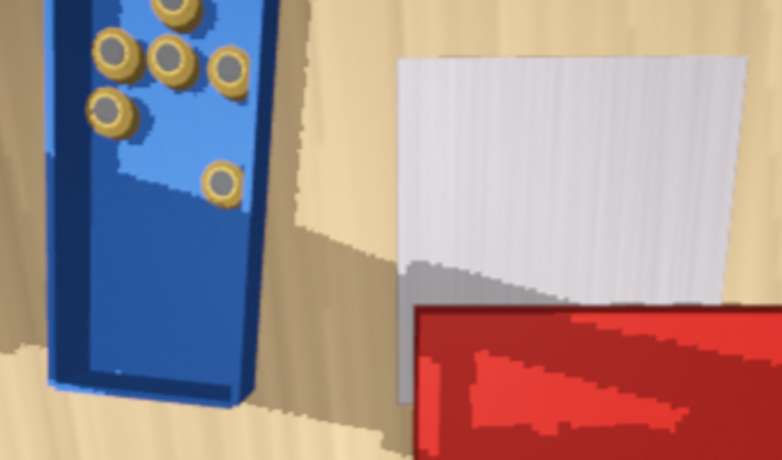

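Run:
```python
from h import *
im,C=load("w5")
f=lambda a:np.array(a)/2.3+[160,0]
P=plane(C,f([[397,58],[748,57],[397,403],[721,303]]),.04); print(P)
for i,j in((0,1),(2,0),(3,1)):
    e=P[j]-P[i];print(np.linalg.norm(e),np.degrees(np.arctan2(e[1],e[0])))
B=plane(C,f([[48,387],[237,407],[45,2],[278,2],[254,388]]),.052);print(B)
for i,j in((0,1),(0,2),(4,3)):
    e=B[j]-B[i];print(np.linalg.norm(e),np.degrees(np.arctan2(e[1],e[0])))
print("caps",plane(C,f([[175,5],[115,52],[172,60],[229,68],[107,110],[221,183]]),.026))
print(cam("scene")[1][:3,3])
# check scene verify scale
```

```text
[[ 0.5999  0.0585  0.04  ]
 [ 0.7691  0.0484  0.04  ]
 [ 0.5902 -0.1101  0.04  ]
 [ 0.7625 -0.0676  0.04  ]]
0.1694283300030527 -3.3870149772914777
0.16886381329826508 86.6881276158096
0.11621271428946855 86.77470499264938
[[ 0.4084 -0.0882  0.052 ]
 [ 0.5059 -0.1048  0.052 ]
 [ 0.4392  0.0889  0.052 ]
 [ 0.5463  0.0823  0.052 ]
 [ 0.5159 -0.0954  0.052 ]]
0.09890700831940319 -9.685741928467333
0.1797572894199775 80.14079164000572
0.18020688064464344 80.30337028775743
caps [[0.4928 0.0919 0.026 ]
 [0.4601 0.0731 0.026 ]
 [0.488  0.0678 0.026 ]
 [0.516  0.0624 0.026 ]
 [0.4518 0.047  0.026 ]
 [0.5055 0.0087 0.026 ]]
[ 1.1283 -0.5379  1.2305]
```

Run:
```python
from h import *
T=pose();print(T[:3,3])
R0=Rtool(np.radians(-3.35))
move(R0,[.6071,-.0272,.26]);move(R0,[.6071,-.0272,.13]);move(R0,[.6071,-.0272,.101])
```

```text
[ 0.5846 -0.1105  0.2641]
travel [  3.4  17.4 -84.5] twist [-0.0021  0.0079  0.0002] min rows 2.1
travel [133.4  17.5 -85.5] twist [-0.0021  0.0079  0.0002] min rows 3.8
travel [162.4  17.5 -85.8] twist [-0.0021  0.0079  0.0002] min rows 4.4
```

Call:
play_rows([
  {"twist": [0, 0.004, 0], "travel": [0, 4, -20], "jaw": 0},
  {"twist": [0, 0.008, 0], "travel": [1, 10, -50], "jaw": 0},
  {"twist": [0, 0.008, 0], "travel": [2, 16, -78], "jaw": 0},
  {"twist": [0, 0.008, 0], "travel": [10, 17.5, -84.5], "jaw": 0},
  {"twist": [0, 0.008, 0], "travel": [40, 17.5, -84.7], "jaw": 0},
  {"twist": [0, 0.008, 0], "travel": [70, 17.5, -85], "jaw": 0},
  {"twist": [0, 0.008, 0], "travel": [100, 17.5, -85.3], "jaw": 0},
  {"twist": [0, 0.008, 0], "travel": [130, 17.5, -85.5], "jaw": 0},
  {"twist": [0, 0.008, 0], "travel": [142, 17.5, -85.5], "jaw": 0},
  {"twist": [0, 0.008, 0], "travel": [150, 17.5, -85.6], "jaw": 0},
])

```text
time_s: 5.55
position: [0.6047, -0.0258, 0.1109]
orientation: [-0.484, -0.513, -0.487, 0.516]
ft_force: [0.0, -0.5, -0.5]
opening: 0.0097
```

Run:
```python
from h import *
T=pose();print(T[:3,3],get_obs()["ft_force"])
R0=Rtool(np.radians(-3.35))
move(R0,[.6071,-.0272,.101])
shot("side","s1",(340,180,470,290),5)
shot("wrist","w6")
```

```text
[ 0.6047 -0.0258  0.1109] [ 0.0464 -0.5412 -0.5499]
travel [9.9 2.6 1.2] twist [-0.0004 -0.0007  0.0054] min rows 0.2
```

View pics/s1.png

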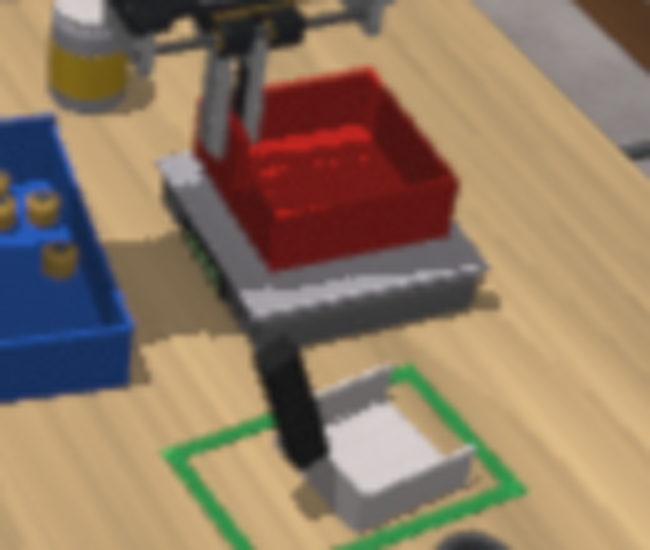

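View pics/w6.png

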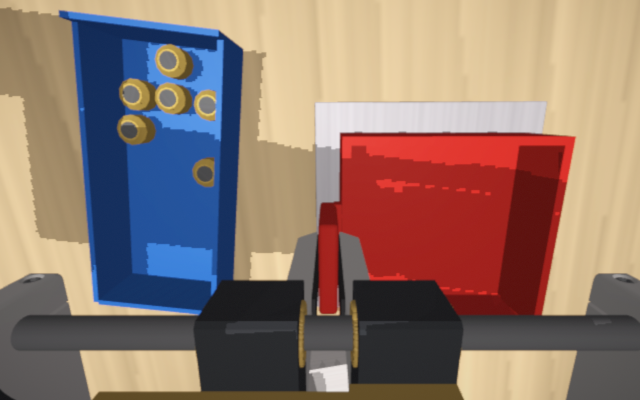

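Call:
play_rows([
  {"twist": [0, 0, 0.005], "travel": [3, 2.6, 1], "jaw": 0},
  {"twist": [0, 0, 0.005], "travel": [5, 2.6, 1.2], "jaw": 0},
  {"twist": [0, 0, 0.005], "travel": [7, 2.6, 1.2], "jaw": 0},
  {"twist": [0, 0, 0.005], "travel": [8.5, 2.6, 1.2], "jaw": 0},
  {"twist": [0, 0, 0.005], "travel": [9.5, 2.6, 1.2], "jaw": 0},
  {"twist": [0, 0, 0.005], "travel": [9.9, 2.6, 1.2], "jaw": 0},
  {"twist": [0, 0, 0.005], "travel": [9.9, 2.6, 1.2], "jaw": 0},
  {"twist": [0, 0, 0.005], "travel": [9.9, 2.6, 1.2], "jaw": 4},
  {"twist": [0, 0, 0.005], "travel": [9.9, 2.6, 1.2], "jaw": 12},
  {"twist": [0, 0, 0.005], "travel": [9.9, 2.6, 1.2], "jaw": 20},
])

```text
time_s: 6.48
position: [0.6094, -0.028, 0.1034]
orientation: [0.486, 0.516, 0.484, -0.514]
ft_force: [0.6, 0.1, -0.5]
opening: 0.0157
```

Run:
```python
from h import *
T=pose();print(T[:3,3],get_obs()["ft_force"])
shot("scene","c1",(230,210,400,350),4)
# bin from w6
im,C=load("w6")
cv2.imwrite("pics/w6z.png",cv2.resize(im[0:320,50:260],None,fx=2.4,fy=2.4,interpolation=cv2.INTER_CUBIC)[:600])
```

```text
[ 0.6094 -0.028   0.1034] [ 0.5797  0.0721 -0.4824]
```

View pics/c1.png

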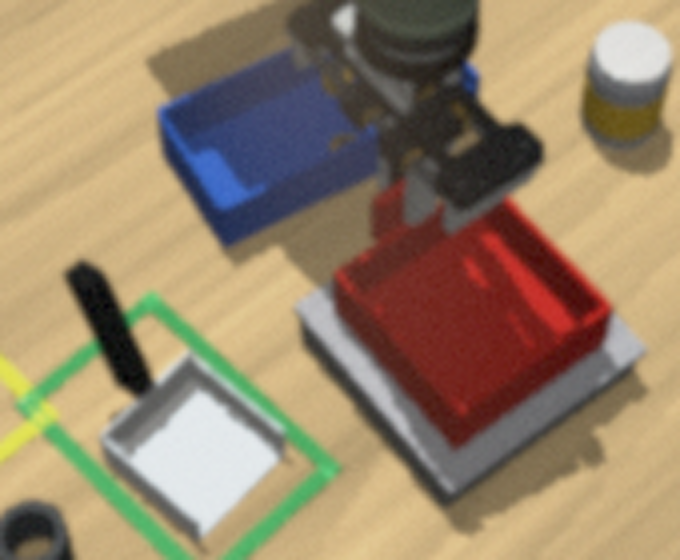

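View pics/w6z.png

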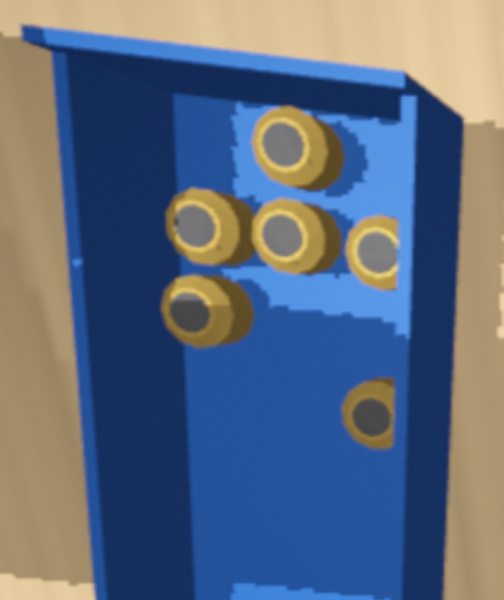

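Run:
```python
from h import *
im,C=load("w6")
f=lambda a:np.array(a)/2.4+[50,0]
P=plane(C,f([[22,26],[404,72]]),.062);Q=plane(C,f([[402,95],[402,590],[54,52],[95,590]]),.052)
O=np.array([.4805,.0355]);a=np.radians(80.2);ex=np.array([np.cos(a),np.sin(a)]);ey=np.array([-ex[1],ex[0]])
for X in (P,Q): print(np.c_[(X[:,:2]-O)@ex,(X[:,:2]-O)@ey]*1000)
c=plane(C,f([[285,145],[195,227],[283,237],[378,253],[192,312],[370,415]]),.026)
print(np.c_[(c[:,:2]-O)@ex,(c[:,:2]-O)@ey]*1000)
T=pose()
R0=Rtool(np.radians(-3.35)); 
move(R0,[.609,-.028,.2])
move(R0,[.609,-.2,.3])
move(Rtool(np.radians(-8)),[.52,-.25,.30])
```

```text
[[ 79.1222  50.0526]
 [ 79.2525 -49.4783]]
[[ 75.3331 -45.7477]
 [-72.419  -49.5649]
 [ 75.5451  49.6122]
 [-83.8353  50.1006]]
[[ 61.3744  -1.0003]
 [ 33.5705  28.0501]
 [ 33.6447  -0.0274]
 [ 32.1086 -30.5325]
 [  6.5265  30.1377]
 [-21.2937 -28.7807]]
travel [-96.6   0.   -0. ] twist [-0.0013 -0.0002 -0.0043] min rows 2.3
travel [-196.6   10.7  171.6] twist [-0.0013 -0.0002 -0.0043] min rows 6.3
travel [-196.9  -75.2  226.9] twist [ 0.0799 -0.0004 -0.0043] min rows 7.4
```

Call:
play_rows([
  {"twist": [0, 0, 0], "travel": [-5, 0, 0], "jaw": 24},
  {"twist": [0, 0, 0], "travel": [-25, 0, 0], "jaw": 24},
  {"twist": [0, 0, 0], "travel": [-60, 0, 0], "jaw": 40},
  {"twist": [0.1, 0, 0], "travel": [-100, -2, 10], "jaw": 60},
  {"twist": [0.22, 0, 0], "travel": [-135, -12, 40], "jaw": 60},
  {"twist": [0.34, 0, 0], "travel": [-165, -24, 70], "jaw": 60},
  {"twist": [0.46, 0, 0], "travel": [-190, -36, 100], "jaw": 60},
  {"twist": [0.58, 0, 0], "travel": [-197, -48, 130], "jaw": 60},
  {"twist": [0.7, 0, 0], "travel": [-197, -60, 160], "jaw": 60},
  {"twist": [0.82, 0, 0], "travel": [-197, -75, 190], "jaw": 60},
])

```text
time_s: 7.37
position: [0.5226, -0.2151, 0.303]
orientation: [0.24, 0.669, 0.236, -0.663]
ft_force: [0.4, -0.3, -0.7]
opening: 0.06
```

Run:
```python
from h import *
T=pose()
move(Rtool(np.radians(-93)),[.52,-.23,.30])
```

```text
travel [ 3.   9.8 11.5] twist [ 0.7377 -0.0077 -0.0056] min rows 5.9
```

Call:
play_rows([
  {"twist": [0.12, 0, 0], "travel": [3, 2, 3], "jaw": 60},
  {"twist": [0.24, 0, 0], "travel": [3, 4, 6], "jaw": 60},
  {"twist": [0.36, 0, 0], "travel": [3, 6, 9], "jaw": 60},
  {"twist": [0.48, 0, 0], "travel": [3, 8, 11], "jaw": 60},
  {"twist": [0.6, -0.004, -0.003], "travel": [3, 10, 11], "jaw": 60},
  {"twist": [0.7, -0.008, -0.006], "travel": [3, 10, 11], "jaw": 60},
  {"twist": [0.738, -0.008, -0.006], "travel": [3, 10, 11], "jaw": 60},
  {"twist": [0.738, -0.008, -0.006], "travel": [3, 10, 11], "jaw": 60},
  {"twist": [0.738, -0.008, -0.006], "travel": [3, 10, 11], "jaw": 60},
  {"twist": [0.738, -0.008, -0.006], "travel": [3, 10, 11], "jaw": 60},
])

```text
time_s: 8.2
position: [0.5206, -0.2298, 0.3004]
orientation: [-0.018, 0.707, -0.018, -0.707]
ft_force: [0.4, -0.2, -0.2]
opening: 0.06
```

Run:
```python
from h import *
T=pose();print(T,get_obs()["q"],get_obs()["qvel"])
shot("wrist","w7")
```

```text
[[ 0.0003 -0.0516 -0.9987  0.5206]
 [-0.0001 -0.9987  0.0516 -0.2298]
 [-1.      0.0001 -0.0003  0.3004]
 [ 0.      0.      0.      1.    ]] [-0.5678  0.1372  1.4277  0.0001  1.5764  1.0546] [ 0.0006  0.0028  0.0031 -0.0001 -0.      0.0038]
```

View pics/w7.png

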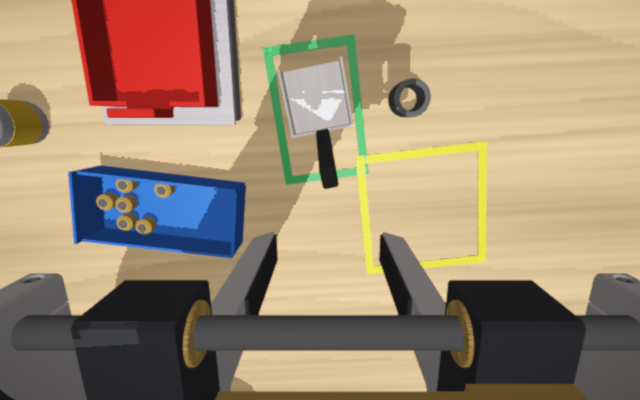

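Run:
```python
from h import *
im,C=load("w7")
cv2.imwrite("pics/w7z.png",cv2.resize(im[25:205,255:435],None,fx=3.3,fy=3.3,interpolation=cv2.INTER_CUBIC))
cv2.imwrite("pics/w7y.png",cv2.resize(im[130:285,345:500],None,fx=3.5,fy=3.5,interpolation=cv2.INTER_CUBIC))
```

```text
(no output)
```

View pics/w7z.png

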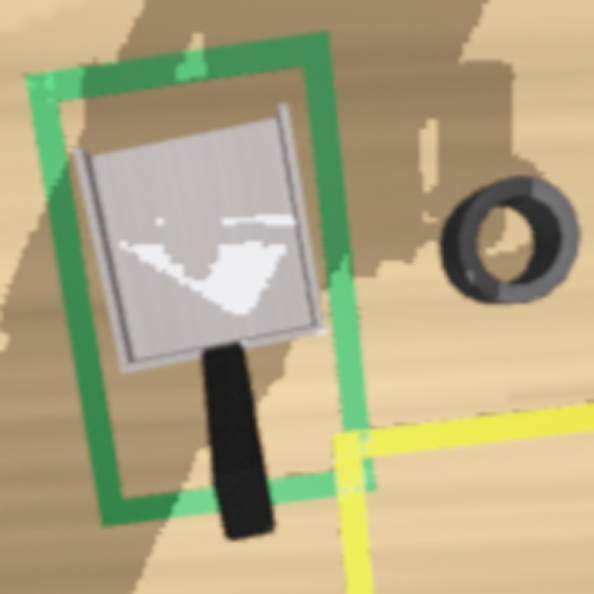

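View pics/w7y.png

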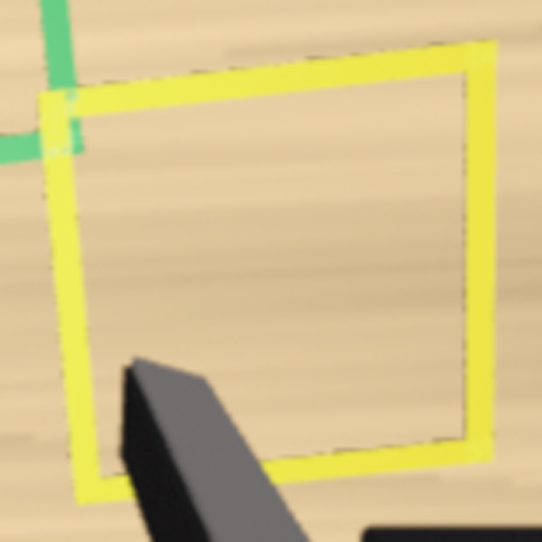

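```bash
cat > fit.py <<'E'
from h import *
def sqfit(P,M):
    """rigid fit of model M to points P (2D): returns origin,yaw,residual"""
    P=P[:,:2]; a=P-P.mean(0); b=M-M.mean(0)
    th=np.arctan2((b[:,0]*a[:,1]-b[:,1]*a[:,0]).sum(),(a*b).sum())
    Rm=np.array([[np.cos(th),-np.sin(th)],[np.sin(th),np.cos(th)]])
    o=P.mean(0)-Rm@M.mean(0); return o,np.degrees(th),np.linalg.norm(P-(M@Rm.T+o),axis=1)*1000
E
python3 - <<'E'
from fit import *
im,C=load("w7")
f=lambda a:np.array(a)/3.3+[255,25]
G=plane(C,f([[25,75],[328,32],[376,488],[104,526]]),0)
print("green",sqfit(G,np.array([[.070,.0625],[.070,-.0625],[-.120,-.0625],[-.120,.0625]])))
Y=plane(C,np.array([[38,93],[497,40],[493,460],[79,503]])/3.5+[345,130],0)
print("yellow",sqfit(Y,np.array([[.095,.095],[.095,-.095],[-.095,-.095],[-.095,.095]])))
L=plane(C,f([[93,155],[278,119]]),.002); print("lip",L,np.linalg.norm(L[1]-L[0]))
S=plane(C,f([[78,152],[283,103]]),.032); B=plane(C,f([[123,371],[323,332]]),.036)
print("side fronts",S,"back",B,np.linalg.norm(B[1]-B[0]))
M=np.array([[.045,.041],[.045,-.041]])
print("scoop lip+back",sqfit(np.r_[L,B],np.array([[.045,.040],[.045,-.040],[-.040,.042],[-.040,-.042]])))
H=plane(C,f([[223,538],[274,527],[213,473],[263,468]]),.137);print("handle top",H)
E
```

```text
green (array([ 0.6236, -0.2179]), np.float64(4.876961261727864), array([0.2479, 1.1054, 0.9983, 0.6975]))
yellow (array([ 0.4467, -0.3724]), np.float64(3.7231580925549457), array([0.342 , 0.3634, 0.3564, 0.8289]))
lip [[ 0.6558 -0.1752  0.002 ]
 [ 0.6657 -0.2523  0.002 ]] 0.0776929356120305
side fronts [[ 0.6533 -0.1732  0.032 ]
 [ 0.6668 -0.2533  0.032 ]] back [[ 0.5695 -0.1844  0.036 ]
 [ 0.5807 -0.2656  0.036 ]] 0.08191314695463711
scoop lip+back (array([ 0.6154, -0.2197]), np.float64(7.534312177121499), array([1.4675, 1.2401, 1.3655, 1.1859]))
handle top [[ 0.5204 -0.2238  0.137 ]
 [ 0.5232 -0.2404  0.137 ]
 [ 0.5418 -0.2217  0.137 ]
 [ 0.5426 -0.2378  0.137 ]]
```

```bash
cat >> h.py <<'E'
TILT=np.arctan2(37,104)
def scoop_tool(yaw,pitch=0):
    """tool R for holding scoop; yaw of scoop x (rad), pitch nose-down positive (rad)"""
    Rs=R.from_euler('z',yaw)*R.from_euler('y',pitch)   # scoop->world; +y rot sends x down
    x=np.array([np.sin(TILT),0,-np.cos(TILT)]); y=np.array([0,-1.,0])
    Rt=np.c_[x,y,np.cross(x,y)]
    return Rs.as_matrix()@Rt, Rs.as_matrix()
GR=np.array([-.074,0,.099])
def scoop_tcp(origin,yaw,pitch=0,g=None):
    """tool pose for scoop frame origin at 'origin' """
    Rt,Rs=scoop_tool(yaw,pitch); 
    gg=GR if g is None else g
    return Rt,np.array(origin)+Rs@gg+Rt[:,0]*.019
def lip_tcp(lip,yaw,pitch=0,g=None):
    Rt,Rs=scoop_tool(yaw,pitch)
    return scoop_tcp(np.array(lip)-Rs@np.array([.045,0,0]),yaw,pitch,g)
E
python3 - <<'E'
from h import *
Rt,p=scoop_tcp([.615,-.2195,0],np.radians(7.5)); print(p)
move(Rt,p-Rt[:,0]*.075);move(Rt,p)
E
```

```text
[ 0.5479 -0.2283  0.0811]
travel [148.6   1.6  -2.5] twist [-0.181   0.3407 -0.0313] min rows 3.6
travel [219.3  -2.9 -27.2] twist [-0.181   0.3407 -0.0313] min rows 5.3
```

Call:
play_rows([
  {"twist": [-0.05, 0.085, -0.008], "travel": [20, 0, -1], "jaw": 60},
  {"twist": [-0.09, 0.17, -0.016], "travel": [50, 1, -2], "jaw": 60},
  {"twist": [-0.135, 0.255, -0.024], "travel": [80, 1, -2], "jaw": 60},
  {"twist": [-0.181, 0.341, -0.031], "travel": [110, 1.5, -2.5], "jaw": 60},
  {"twist": [-0.181, 0.341, -0.031], "travel": [130, 1.5, -2.5], "jaw": 60},
  {"twist": [-0.181, 0.341, -0.031], "travel": [148.6, 1.6, -2.5], "jaw": 60},
  {"twist": [-0.181, 0.341, -0.031], "travel": [148.6, 1.6, -2.5], "jaw": 60},
  {"twist": [-0.181, 0.341, -0.031], "travel": [148.6, 1.6, -2.5], "jaw": 60},
  {"twist": [-0.181, 0.341, -0.031], "travel": [148.6, 1.6, -2.5], "jaw": 60},
  {"twist": [-0.181, 0.341, -0.031], "travel": [148.6, 1.6, -2.5], "jaw": 60},
])

```text
time_s: 9.08
position: [0.5245, -0.2325, 0.1541]
orientation: [0.039, 0.816, 0.053, -0.574]
ft_force: [-0.2, -0.7, -0.2]
opening: 0.0599
```

Run:
```python
from h import *
im,C=shot("wrist","w8")
Rt,p=scoop_tcp([.615,-.2195,0],np.radians(7.5)); print(p)
move(Rt,p-Rt[:,0]*.075);move(Rt,p)
print(get_obs()["q"])
# expected px of handle top centre and grip
Rs=scoop_tool(np.radians(7.5))[1]; o=np.array([.615,-.2195,0])
for l in ([-.087,0,.137],[-.074,0,.099],[.045,.042,.0],[.045,-.042,0],[-.04,.042,.036],[-.04,-.042,.036]): print(l,proj(C,o+Rs@np.array(l)))
```

```text
[ 0.5479 -0.2283  0.0811]
travel [ 1.7 -1.   2. ] twist [ 0.0017 -0.0029 -0.0028] min rows 0.1
travel [76.7 -1.2  2.2] twist [ 0.0017 -0.0029 -0.0028] min rows 1.8
[-0.7228  0.0747  1.8483  0.304   1.0061  0.5797]
[-0.087, 0, 0.137] [[326.7603 238.3098]]
[-0.074, 0, 0.099] [[326.8025 219.9635]]
[0.045, 0.042, 0.0] [[288.5203 113.8771]]
[0.045, -0.042, 0] [[365.3835 114.037 ]]
[-0.04, 0.042, 0.036] [[283.1447 186.6471]]
[-0.04, -0.042, 0.036] [[370.5505 186.7687]]
```

View pics/w8.png

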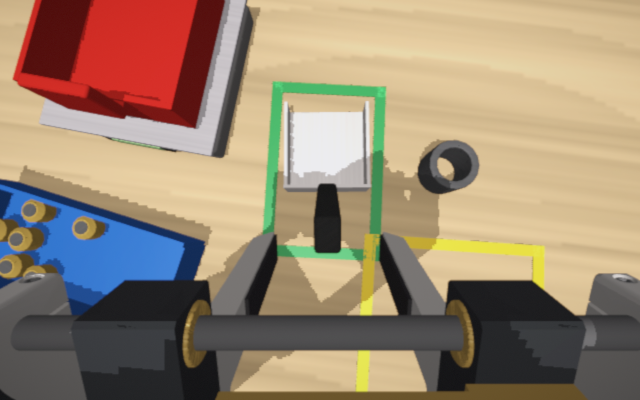

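Call:
play_rows([
  {"twist": [0, -0.003, -0.003], "travel": [15, -1, 2], "jaw": 60},
  {"twist": [0, -0.003, -0.003], "travel": [35, -1, 2], "jaw": 60},
  {"twist": [0, -0.003, -0.003], "travel": [55, -1, 2], "jaw": 60},
  {"twist": [0, -0.003, -0.003], "travel": [70, -1, 2], "jaw": 60},
  {"twist": [0, -0.003, -0.003], "travel": [76.5, -1, 2], "jaw": 50},
  {"twist": [0, -0.003, -0.003], "travel": [76.5, -1, 2], "jaw": 30},
  {"twist": [0, -0.003, -0.003], "travel": [76.5, -1, 2], "jaw": 10},
  {"twist": [0, -0.003, -0.003], "travel": [76.5, -1, 2], "jaw": 0},
  {"twist": [0, -0.003, -0.003], "travel": [76.5, -1, 2], "jaw": 0},
  {"twist": [0, -0.003, -0.003], "travel": [76.5, -1, 2], "jaw": 0},
])

```text
time_s: 9.97
position: [0.5486, -0.2291, 0.0826]
orientation: [0.039, 0.816, 0.053, -0.575]
ft_force: [-0.7, -0.6, -0.1]
opening: 0.0232
```

Run:
```python
from h import *
T=pose(); o=get_obs(); print(T[:3,3],o["opening"],o["ft_force"])
Rt,p=scoop_tcp([.615,-.2195,0],np.radians(7.5)); move(Rt,p)
# effective grip g in scoop frame if scoop has not moved
Rs=scoop_tool(np.radians(7.5))[1]
# plan: lift straight up 0.15 then to above bin
print("--")
a=np.radians(80.2); ex=np.array([np.cos(a),np.sin(a),0]); ey=np.array([-ex[1],ex[0],0]); O=np.array([.4803,.0345,0])
move(scoop_tool(np.radians(7.5))[0],p+[0,0,.16])
Rt,p2=lip_tcp(O+ex*-.045+[0,0,.12],a,np.radians(30)); print(p2); move(Rt,p2)
```

```text
[ 0.5486 -0.2291  0.0826] 0.023219879188502705 [-0.7391 -0.5794 -0.1218]
travel [ 1.2 -0.9  1.1] twist [ 0.0021 -0.0014 -0.0014] min rows 0.0
--
travel [-149.5   -0.6  -52.8] twist [ 0.0021 -0.0014 -0.0014] min rows 3.8
[ 0.4629 -0.066   0.2465]
travel [-176.1 -172.7    4.4] twist [-1.276  -0.4509 -0.1049] min rows 10.9
```

Call:
play_rows([
  {"twist": [0, 0, 0], "travel": [1, -1, 1], "jaw": 0},
  {"twist": [0, 0, 0], "travel": [1, -1, 1], "jaw": 0},
  {"twist": [0, 0, 0], "travel": [1, -1, 1], "jaw": 0},
  {"twist": [0, 0, 0], "travel": [1, -1, 1], "jaw": 0},
  {"twist": [0, 0, 0], "travel": [-4, -1, -1], "jaw": 0},
  {"twist": [0, 0, 0], "travel": [-15, -1, -5], "jaw": 0},
  {"twist": [0, 0, 0], "travel": [-40, -1, -14], "jaw": 0},
  {"twist": [0, 0, 0], "travel": [-75, -1, -26], "jaw": 0},
  {"twist": [0, 0, 0], "travel": [-110, -1, -39], "jaw": 0},
  {"twist": [0, 0, 0], "travel": [-150, -1, -53], "jaw": 0},
])

```text
time_s: 10.8
position: [0.5464, -0.227, 0.2412]
orientation: [0.038, 0.815, 0.054, -0.576]
ft_force: [1.6, -0.5, -1.4]
opening: 0.018
```

Run:
```python
from h import *
T=pose(); o=get_obs(); print(T[:3,3],o["opening"],o["ft_force"])
shot("wrist","w9")
a=np.radians(80.2); ex=np.array([np.cos(a),np.sin(a),0]); O=np.array([.4803,.0345,0])
Rt,p2=lip_tcp(O+ex*-.045+[0,0,.12],a,np.radians(30)); print(p2); move(Rt,p2)
R1,p1=lip_tcp(O+ex*-.045+[0,0,.12],np.radians(45),np.radians(0)); move(R1,p1)
```

```text
[ 0.5464 -0.227   0.2412] 0.017979787793182878 [ 1.5697 -0.4893 -1.3709]
[ 0.4629 -0.066   0.2465]
travel [ -18.6 -174.9   64.2] twist [-1.2751 -0.4541 -0.1223] min rows 10.9
travel [  -1.  -161.5  147.9] twist [-0.6098 -0.0086 -0.2351] min rows 5.3
```

View pics/w9.png

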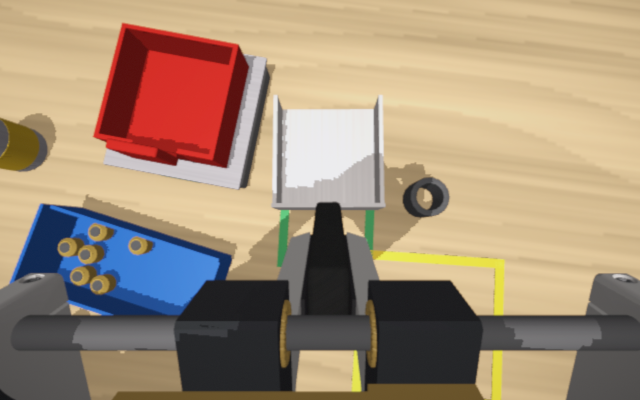

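Run:
```python
from h import *
im,C=load("w9")
p=viewer.camera_params("wrist"); K,M=p["mtx"],p["mount"]
x=np.array([np.sin(TILT),0,-np.cos(TILT)]); y=np.array([0,-1.,0]); Rt=np.c_[x,y,np.cross(x,y)]
def s2t(P,g=GR): return (np.atleast_2d(P)-g)@Rt-[.019,0,0]
pts=[[.045,.042,0],[.045,-.042,0],[.045,.042,.032],[.045,-.042,.032],[-.04,.042,.036],[-.04,-.042,.036],[-.087,0,.137]]
print(proj((K,M),s2t(pts)))
cv2.imwrite("pics/w9z.png",cv2.resize(im[80:280,250:400],None,fx=3,fy=3,interpolation=cv2.INTER_CUBIC))
# tray on scale check
q=plane(C,[[124,24],[246,43],[229,167],[95,136]],.095);print(q,q.mean(0))
```

```text
[[279.7887 110.2411]
 [377.0774 110.2758]
 [273.6567  95.0286]
 [383.3282  95.0672]
 [271.121  205.3097]
 [385.8221 205.3542]
 [328.8157 300.6617]]
[[ 0.7481  0.0249  0.095 ]
 [ 0.7443 -0.1104  0.095 ]
 [ 0.6073 -0.1134  0.095 ]
 [ 0.6213  0.0326  0.095 ]] [ 0.6802 -0.0416  0.095 ]
```

View pics/w9z.png

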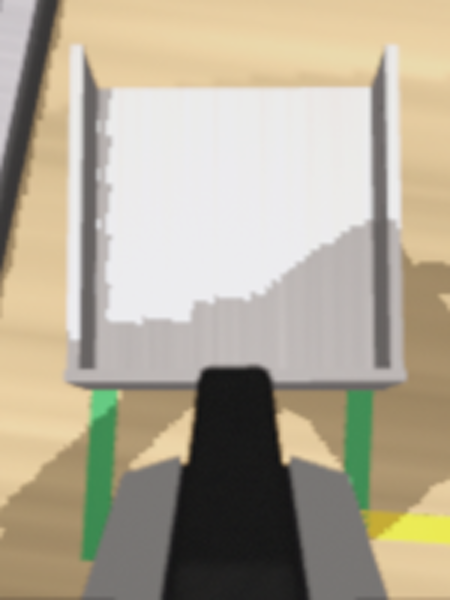

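Run:
```python
from h import *
a=np.radians(80.2); ex=np.array([np.cos(a),np.sin(a),0]); O=np.array([.4803,.0345,0])
R1,p1=lip_tcp([.54,-.11,.165],np.radians(48),np.radians(10)); move(R1,p1)
T1=np.eye(4);T1[:3,:3]=R1;T1[:3,3]=p1
Rt,p2=lip_tcp(O+ex*-.045+[0,0,.1],a,np.radians(30)); print(p1,p2); move(Rt,p2,T1)
```

```text
travel [-35.  -58.1  61.4] twist [-0.6795 -0.1754 -0.1947] min rows 5.8
[ 0.4752 -0.182   0.2644] [ 0.4629 -0.066   0.2265]
travel [ 50.3 -86.7 -70.6] twist [-0.5648 -0.3398  0.0041] min rows 5.3
```

Call:
play_rows([
  {"twist": [-0.1, -0.025, -0.028], "travel": [-5, -8, 9], "jaw": 0},
  {"twist": [-0.2, -0.05, -0.056], "travel": [-10, -17, 18], "jaw": 0},
  {"twist": [-0.3, -0.077, -0.086], "travel": [-15, -26, 27], "jaw": 0},
  {"twist": [-0.4, -0.103, -0.115], "travel": [-20, -34, 36], "jaw": 0},
  {"twist": [-0.5, -0.129, -0.143], "travel": [-26, -43, 45], "jaw": 0},
  {"twist": [-0.6, -0.155, -0.172], "travel": [-31, -51, 54], "jaw": 0},
  {"twist": [-0.68, -0.175, -0.195], "travel": [-35, -58, 61], "jaw": 0},
  {"twist": [-0.68, -0.175, -0.195], "travel": [-35, -58, 61], "jaw": 0},
  {"twist": [-0.68, -0.175, -0.195], "travel": [-35, -58, 61], "jaw": 0},
  {"twist": [-0.68, -0.175, -0.195], "travel": [-35, -58, 61], "jaw": 0},
])

```text
time_s: 11.68
position: [0.4757, -0.1822, 0.2645]
orientation: [0.262, 0.698, 0.31, -0.59]
ft_force: [0.3, 0.2, -2.5]
opening: 0.0178
```

Run:
```python
from h import *
a=np.radians(80.2); ex=np.array([np.cos(a),np.sin(a),0]); O=np.array([.4803,.0345,0])
Rt,p2=lip_tcp(O+ex*-.045+[0,0,.1],a,np.radians(30)); print(pose()[:3,3]); move(Rt,p2); print(get_obs()["q"])
```

```text
[ 0.4757 -0.1822  0.2645]
travel [ 50.4 -87.4 -70.3] twist [-0.5661 -0.3401  0.0034] min rows 5.3
[-0.6505 -0.0129  1.6685  0.1679  1.4726  0.0684]
```

Call:
play_rows([
  {"twist": [-0.094, -0.057, 0], "travel": [6, -15, -14], "jaw": 0},
  {"twist": [-0.19, -0.114, 0], "travel": [15, -29, -26], "jaw": 0},
  {"twist": [-0.283, -0.17, 0.001], "travel": [25, -44, -37], "jaw": 0},
  {"twist": [-0.377, -0.227, 0.002], "travel": [34, -58, -48], "jaw": 0},
  {"twist": [-0.471, -0.284, 0.003], "travel": [42, -73, -59], "jaw": 0},
  {"twist": [-0.566, -0.34, 0.003], "travel": [50.4, -87.4, -70.3], "jaw": 0},
  {"twist": [-0.566, -0.34, 0.003], "travel": [50.4, -87.4, -70.3], "jaw": 0},
  {"twist": [-0.566, -0.34, 0.003], "travel": [50.4, -87.4, -70.3], "jaw": 0},
  {"twist": [-0.566, -0.34, 0.003], "travel": [50.4, -87.4, -70.3], "jaw": 0},
  {"twist": [-0.566, -0.34, 0.003], "travel": [50.4, -87.4, -70.3], "jaw": 0},
])

```text
time_s: 12.52
position: [0.4634, -0.0671, 0.227]
orientation: [-0.494, -0.49, -0.411, 0.588]
ft_force: [0.5, 0.2, -1.6]
opening: 0.0178
```

Run:
```python
from h import *
a=np.radians(80.2); ex=np.array([np.cos(a),np.sin(a),0]); O=np.array([.4803,.0345,0])
Rt,p2=lip_tcp(O+ex*-.045+[0,0,.1],a,np.radians(30)); print(pose()[:3,3]); move(Rt,p2); print(get_obs()["q"],get_obs()["ft_force"])
shot("wrist","w10")
```

```text
[ 0.4634 -0.0671  0.227 ]
travel [ 0.2 -0.7 -1. ] twist [-0.0029 -0.0004 -0.0005] min rows 0.0
[-0.1962 -0.0257  1.7604 -0.1839  1.4046  0.008 ] [ 0.5352  0.1867 -1.6158]
```

View pics/w10.png

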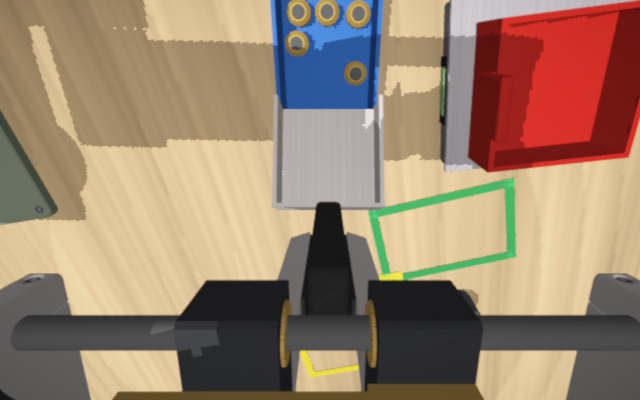

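Run:
```python
from h import *
im,C=load("w10")
cv2.imwrite("pics/w10z.png",cv2.resize(im[0:130,250:400],None,fx=4.5,fy=4.5,interpolation=cv2.INTER_CUBIC))
```

```text
(no output)
```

View pics/w10z.png

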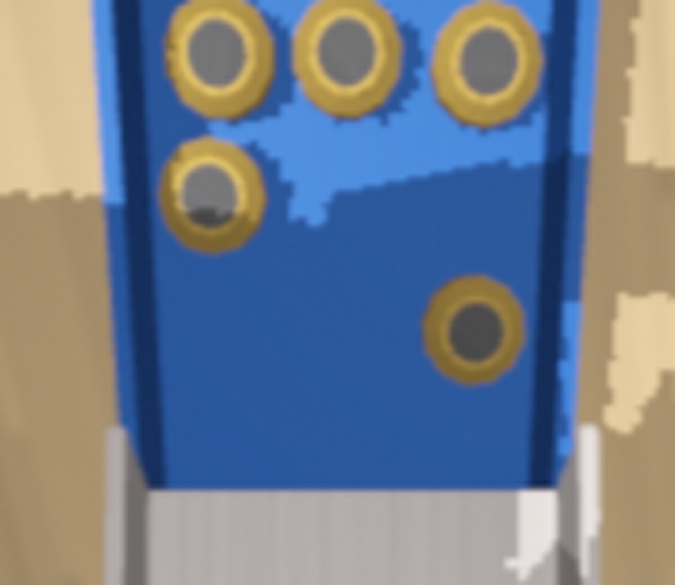

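```bash
cat >> h.py <<'E'
BA=np.radians(80.2); BX=np.array([np.cos(BA),np.sin(BA),0]); BY=np.array([-BX[1],BX[0],0]); BO=np.array([.4803,.0345,0])+BY*.0008
def bin_lip(x,z,pitch,y=0,yaw=0):
    """lip middle at bin x,y(m), height above bin floor z, pitch deg nose-down"""
    return lip_tcp(BO+BX*x+BY*y+[0,0,.004+z],BA+np.radians(yaw),np.radians(pitch))
def lipstate(T=None):
    T=pose() if T is None else T
    x=np.array([np.sin(TILT),0,-np.cos(TILT)]); y=np.array([0,-1.,0]); Rt=np.c_[x,y,np.cross(x,y)]
    l=T[:3,3]+T[:3,:3]@((np.array([.045,0,0])-GR)@Rt-[.019,0,0]); Rs=T[:3,:3]@Rt.T
    d=l-BO; e=R.from_matrix(Rs).as_euler('ZYX',degrees=True)
    print("lip bin mm",(d@BX*1000).round(1),(d@BY*1000).round(1),"z floor",((l[2]-.004)*1000).round(1),"yaw",(e[0]-np.degrees(BA)).round(2),"pitch",e[1].round(2),"roll",e[2].round(2),"| F",get_obs()["ft_force"].round(1), "open",round(get_obs()["opening"]*1000,1),"t",round(get_obs()["time_s"],1))
    return l,Rs
E
python3 - <<'E'
from h import *
lipstate()
move(*bin_lip(-.045,.003,30))
E
```

```text
lip bin mm -46.1 -1.7 z floor 96.5 yaw -0.21 pitch 29.97 roll -0.06 | F [-0.3  0.2 -1.1] open 17.7 t 12.6
travel [ 91.7  -1.5 -18. ] twist [-0.0033 -0.0004 -0.0003] min rows 2.2
```

Call:
play_rows([
  {"twist": [-0.003, 0, 0], "travel": [12, -1.5, -3], "jaw": 0},
  {"twist": [-0.003, 0, 0], "travel": [30, -1.5, -6], "jaw": 0},
  {"twist": [-0.003, 0, 0], "travel": [48, -1.5, -10], "jaw": 0},
  {"twist": [-0.003, 0, 0], "travel": [65, -1.5, -13], "jaw": 0},
  {"twist": [-0.003, 0, 0], "travel": [78, -1.5, -15.5], "jaw": 0},
  {"twist": [-0.003, 0, 0], "travel": [86, -1.5, -17], "jaw": 0},
  {"twist": [-0.003, 0, 0], "travel": [90, -1.5, -17.7], "jaw": 0},
  {"twist": [-0.003, 0, 0], "travel": [91.7, -1.5, -18], "jaw": 0},
  {"twist": [-0.003, 0, 0], "travel": [91.7, -1.5, -18], "jaw": 0},
  {"twist": [-0.003, 0, 0], "travel": [91.7, -1.5, -18], "jaw": 0},
])

```text
time_s: 13.4
position: [0.463, -0.0663, 0.1345]
orientation: [-0.495, -0.49, -0.412, 0.587]
ft_force: [0.1, 0.4, -1.1]
opening: 0.0183
```

Run:
```python
from h import *
lipstate()
for x,p in ((-.045,30),(-.04,27),(-.033,22),(-.026,18),(-.019,14),(-.012,10),(-.005,6),(.001,3),(.005,1),(.008,0)):
    move(*bin_lip(x,.0005,p))
shot("wrist","w11")
```

```text
lip bin mm -45.2 -1.2 z floor 3.9 yaw -0.11 pitch 29.98 roll -0.15 | F [ 0.1  0.4 -1.1] open 18.3 t 13.4
travel [ 3.3 -0.9 -0.8] twist [-0.0011 -0.0004 -0.0021] min rows 0.1
travel [ 6.7 -0.9  0.1] twist [-0.001   0.052  -0.0021] min rows 0.4
travel [13.2 -0.9  2.5] twist [-0.0009  0.1392 -0.0022] min rows 1.1
travel [18.8 -0.9  2.5] twist [-0.0009  0.209  -0.0022] min rows 1.7
travel [24.8 -0.9  2. ] twist [-0.0008  0.2789 -0.0022] min rows 2.2
travel [31.2 -0.9  1. ] twist [-0.0007  0.3487 -0.0023] min rows 2.8
travel [38.1 -1.  -0.6] twist [-0.0006  0.4185 -0.0023] min rows 3.3
travel [43.3 -1.  -2.9] twist [-0.0006  0.4708 -0.0023] min rows 3.8
travel [46.9 -1.  -4.6] twist [-0.0005  0.5058 -0.0023] min rows 4.0
travel [48.5 -1.  -6.5] twist [-0.0005  0.5232 -0.0023] min rows 4.2
```

View pics/w11.png

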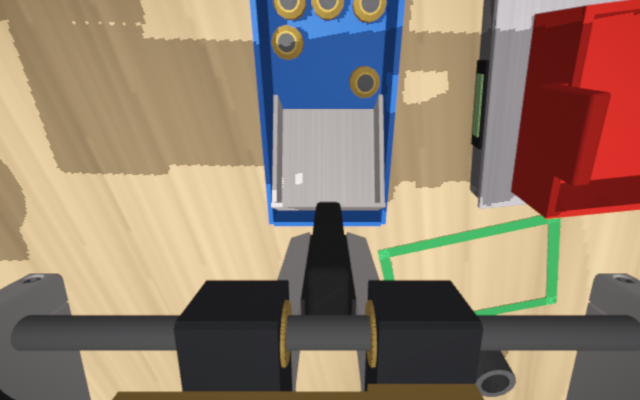

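Call:
play_rows([
  {"twist": [-0.001, 0, -0.002], "travel": [3, -1, -0.5], "jaw": 0},
  {"twist": [-0.001, 0.052, -0.002], "travel": [6.7, -1, 0.1], "jaw": 0},
  {"twist": [-0.001, 0.139, -0.002], "travel": [13.2, -1, 2.5], "jaw": 0},
  {"twist": [-0.001, 0.209, -0.002], "travel": [18.8, -1, 2.5], "jaw": 0},
  {"twist": [-0.001, 0.279, -0.002], "travel": [24.8, -1, 2], "jaw": 0},
  {"twist": [-0.001, 0.349, -0.002], "travel": [31.2, -1, 1], "jaw": 0},
  {"twist": [-0.001, 0.419, -0.002], "travel": [38.1, -1, -0.6], "jaw": 0},
  {"twist": [-0.001, 0.471, -0.002], "travel": [43.3, -1, -2.9], "jaw": 0},
  {"twist": [-0.001, 0.506, -0.002], "travel": [46.9, -1, -4.6], "jaw": 0},
  {"twist": [-0.001, 0.506, -0.002], "travel": [46.9, -1, -4.6], "jaw": 0},
])

```text
time_s: 14.28
position: [0.4624, -0.0715, 0.0882]
orientation: [0.376, 0.622, 0.522, -0.446]
ft_force: [0.1, -1.1, 1.6]
opening: 0.0178
```

Run:
```python
from h import *
lipstate()
for x in (.006,.012,.018,.025,.031,.037,.043):
    move(*bin_lip(x,0,1))
shot("wrist","w12",(200,0,460,240),3)
```

```text
lip bin mm 3.8 -1.7 z floor 1.2 yaw -0.15 pitch 0.93 roll -0.11 | F [ 0.1 -1.1  1.6] open 17.8 t 14.3
travel [ 1.8 -1.3 -1.8] twist [-0.0019 -0.0012 -0.0027] min rows 0.1
travel [ 3.7 -1.3 -7.5] twist [-0.0019 -0.0012 -0.0027] min rows 0.2
travel [  5.6  -1.3 -13.2] twist [-0.0019 -0.0012 -0.0027] min rows 0.3
travel [  7.9  -1.3 -19.8] twist [-0.0019 -0.0012 -0.0027] min rows 0.5
travel [  9.8  -1.3 -25.5] twist [-0.0019 -0.0012 -0.0027] min rows 0.7
travel [ 11.7  -1.3 -31.2] twist [-0.0019 -0.0012 -0.0027] min rows 0.8
travel [ 13.6  -1.4 -36.9] twist [-0.0019 -0.0012 -0.0027] min rows 0.9
```

View pics/w12.png

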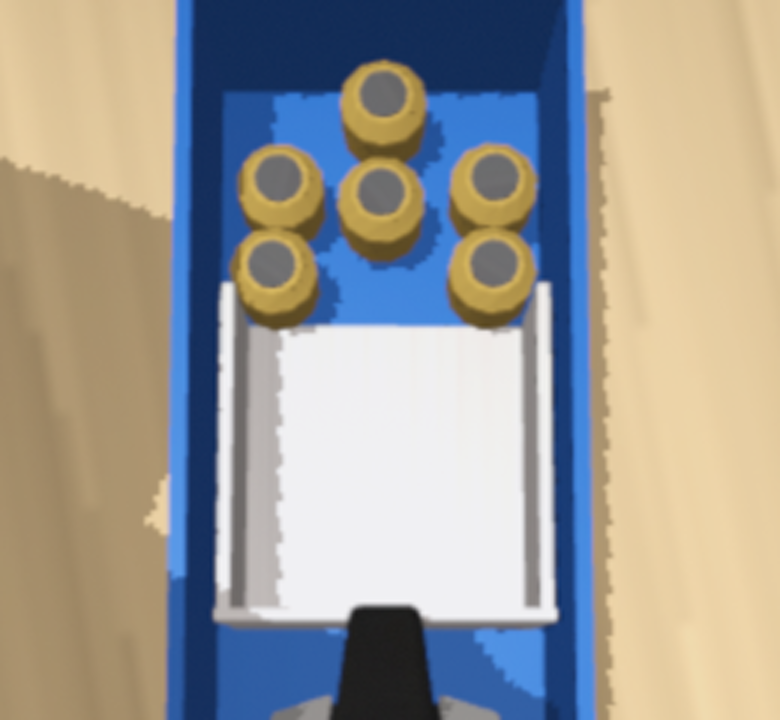

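Call:
play_rows([
  {"twist": [-0.002, -0.001, -0.003], "travel": [1, -1.3, -1.8], "jaw": 0},
  {"twist": [-0.002, -0.001, -0.003], "travel": [2.3, -1.3, -5.5], "jaw": 0},
  {"twist": [-0.002, -0.001, -0.003], "travel": [3.5, -1.3, -9.5], "jaw": 0},
  {"twist": [-0.002, -0.001, -0.003], "travel": [4.8, -1.3, -13.2], "jaw": 0},
  {"twist": [-0.002, -0.001, -0.003], "travel": [6, -1.3, -17], "jaw": 0},
  {"twist": [-0.002, -0.001, -0.003], "travel": [7.2, -1.3, -20], "jaw": 0},
  {"twist": [-0.002, -0.001, -0.003], "travel": [8, -1.3, -23], "jaw": 0},
  {"twist": [-0.002, -0.001, -0.003], "travel": [9, -1.3, -25.5], "jaw": 0},
  {"twist": [-0.002, -0.001, -0.003], "travel": [10, -1.3, -28.4], "jaw": 0},
  {"twist": [-0.002, -0.001, -0.003], "travel": [11, -1.3, -31.2], "jaw": 0},
])

```text
time_s: 15.17
position: [0.4676, -0.0388, 0.0885]
orientation: [0.377, 0.621, 0.523, -0.447]
ft_force: [-0.3, -3.0, 6.4]
opening: 0.0175
```

Run:
```python
from h import *
lipstate()
for x in (.04,.05,.06,.07,.075):
    move(*bin_lip(x,0,1))
shot("wrist","w13",(200,0,460,240),3)
```

```text
lip bin mm 36.7 -0.8 z floor 1.2 yaw 0.05 pitch 1.13 roll -0.09 | F [-0.3 -3.   6.4] open 17.5 t 15.2
travel [ 2.3 -0.8 -2.5] twist [ 0.0013  0.0023 -0.0012] min rows 0.1
travel [  5.5  -0.8 -12. ] twist [ 0.0013  0.0023 -0.0012] min rows 0.3
travel [  8.7  -0.7 -21.5] twist [ 0.0013  0.0023 -0.0012] min rows 0.6
travel [ 11.8  -0.7 -31. ] twist [ 0.0013  0.0023 -0.0012] min rows 0.8
travel [ 13.4  -0.7 -35.7] twist [ 0.0013  0.0023 -0.0012] min rows 0.9
```

View pics/w13.png

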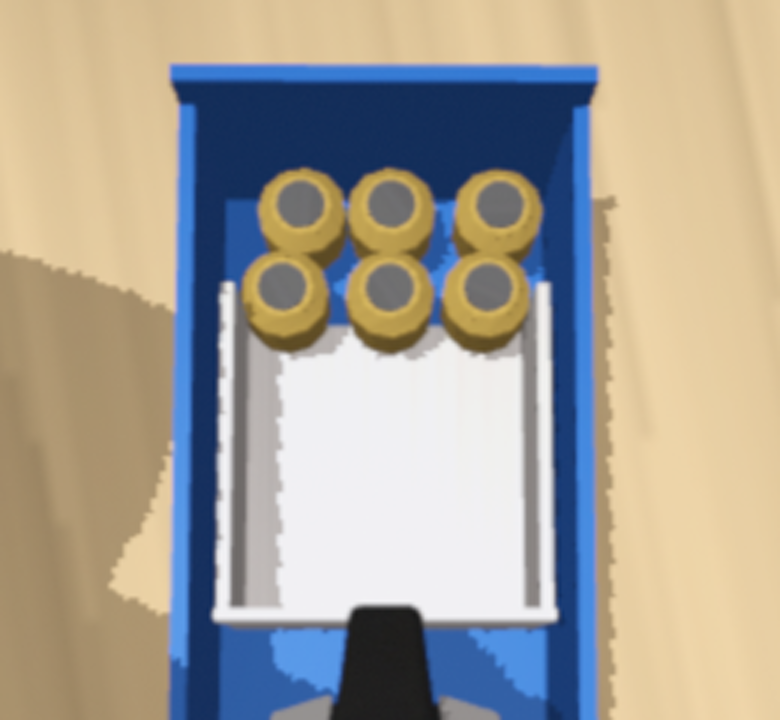

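Call:
play_rows([
  {"twist": [0.001, 0.002, -0.001], "travel": [2, -0.8, -4], "jaw": 0},
  {"twist": [0.001, 0.002, -0.001], "travel": [3, -0.8, -7], "jaw": 0},
  {"twist": [0.001, 0.002, -0.001], "travel": [4, -0.8, -10], "jaw": 0},
  {"twist": [0.001, 0.002, -0.001], "travel": [5, -0.8, -13], "jaw": 0},
  {"twist": [0.001, 0.002, -0.001], "travel": [6, -0.8, -16], "jaw": 0},
  {"twist": [0.001, 0.002, -0.001], "travel": [7, -0.8, -19], "jaw": 0},
  {"twist": [0.001, 0.002, -0.001], "travel": [8, -0.8, -22], "jaw": 0},
  {"twist": [0.001, 0.002, -0.001], "travel": [9, -0.8, -25], "jaw": 0},
  {"twist": [0.001, 0.002, -0.001], "travel": [9.8, -0.8, -27.5], "jaw": 0},
  {"twist": [0.001, 0.002, -0.001], "travel": [10, -0.8, -28], "jaw": 0},
])

```text
time_s: 16.05
position: [0.4723, -0.0086, 0.0881]
orientation: [0.376, 0.622, 0.523, -0.446]
ft_force: [-0.2, -4.1, 6.6]
opening: 0.018
```

Run:
```python
from h import *
lipstate()
for x in (.07,.073,.076):
    move(*bin_lip(x,0.001,1))
shot("wrist","w14",(200,0,460,240),3)
```

```text
lip bin mm 67.5 -0.4 z floor 1.2 yaw -0.02 pitch 0.95 roll -0.06 | F [-0.2 -4.1  6.6] open 18.0 t 16.1
travel [ 0.9 -0.2 -2.4] twist [ 0.     -0.0009 -0.0012] min rows 0.1
travel [ 1.8 -0.2 -5.3] twist [ 0.     -0.0009 -0.0012] min rows 0.1
travel [ 2.8 -0.2 -8.1] twist [ 0.     -0.0009 -0.0012] min rows 0.2
```

View pics/w14.png

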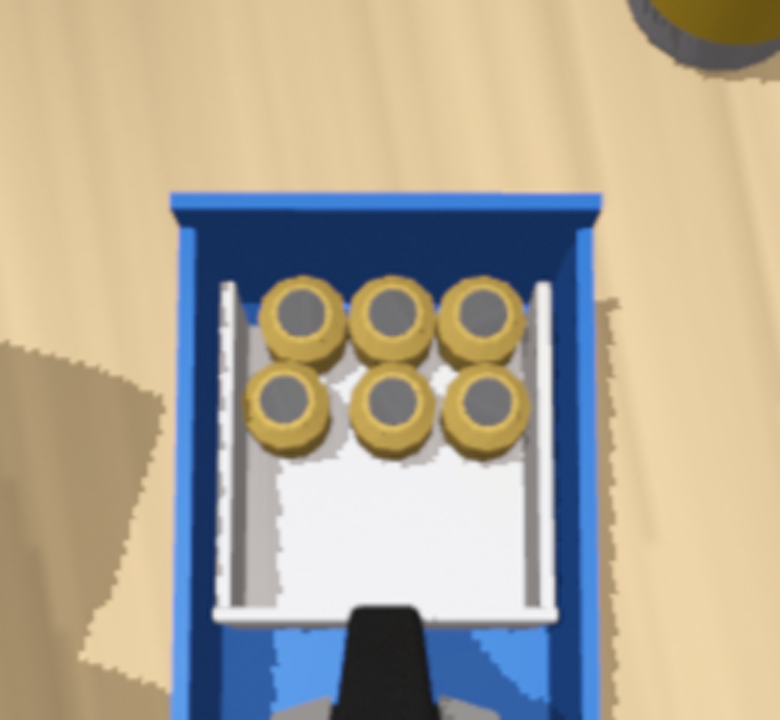

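Run:
```python
from h import *
lipstate()
for x in (.07,.0735):
    move(*bin_lip(x,0.001,1))
xb=.0735-.085
for p in (3,6,9,12,15,18):
    q=np.radians(p); move(*bin_lip(xb+.085*np.cos(q)-.0015,.001+.085*np.sin(q)+.002*p/18,-p))
```

```text
lip bin mm 67.6 -0.3 z floor 1.2 yaw -0.01 pitch 0.94 roll -0.06 | F [ 0.4 -3.7  5.7] open 17.9 t 16.1
travel [ 0.8 -0.2 -2.3] twist [ 0.0002 -0.0011 -0.001 ] min rows 0.1
travel [ 1.9 -0.2 -5.6] twist [ 0.0002 -0.0011 -0.001 ] min rows 0.1
travel [ 2.7 -0.2  2.1] twist [ 0.0003  0.0687 -0.001 ] min rows 0.5
travel [ 2.7 -0.2  6.5] twist [ 0.0003  0.1211 -0.001 ] min rows 1.0
travel [ 3.  -0.2 10.8] twist [ 0.0003  0.1734 -0.001 ] min rows 1.4
travel [ 3.5 -0.2 15.1] twist [ 0.0003  0.2258 -0.001 ] min rows 1.8
travel [ 4.3 -0.2 19.4] twist [ 0.0004  0.2781 -0.001 ] min rows 2.2
travel [ 5.2 -0.2 23.6] twist [ 0.0004  0.3305 -0.001 ] min rows 2.6
```

Call:
play_rows([
  {"twist": [0, 0, 0], "travel": [0.8, 0, -2.3], "jaw": 0},
  {"twist": [0, 0, 0], "travel": [1.5, 0, -4.5], "jaw": 0},
  {"twist": [0, 0, 0], "travel": [1.9, 0, -5.6], "jaw": 0},
  {"twist": [0, 0.03, 0], "travel": [2, 0, -3], "jaw": 0},
  {"twist": [0, 0.068, 0], "travel": [2.5, 0, 2.1], "jaw": 0},
  {"twist": [0, 0.12, 0], "travel": [2.3, 0, 6.5], "jaw": 0},
  {"twist": [0, 0.173, 0], "travel": [2.5, 0, 10.8], "jaw": 0},
  {"twist": [0, 0.226, 0], "travel": [2.8, 0, 15.1], "jaw": 0},
  {"twist": [0, 0.278, 0], "travel": [3.3, 0, 19.4], "jaw": 0},
  {"twist": [0, 0.33, 0], "travel": [4, 0, 23.6], "jaw": 0},
])

```text
time_s: 16.93
position: [0.4669, -0.0282, 0.0748]
orientation: [0.283, 0.686, 0.579, -0.338]
ft_force: [0.4, 0.1, -3.7]
opening: 0.0176
```

Run:
```python
from h import *
lipstate()
shot("wrist","w15",(200,0,460,240),3)
```

```text
lip bin mm 68.2 1.9 z floor 28.7 yaw 0.02 pitch -18.09 roll 0.13 | F [ 0.4  0.1 -3.7] open 17.6 t 16.9
```

View pics/w15.png

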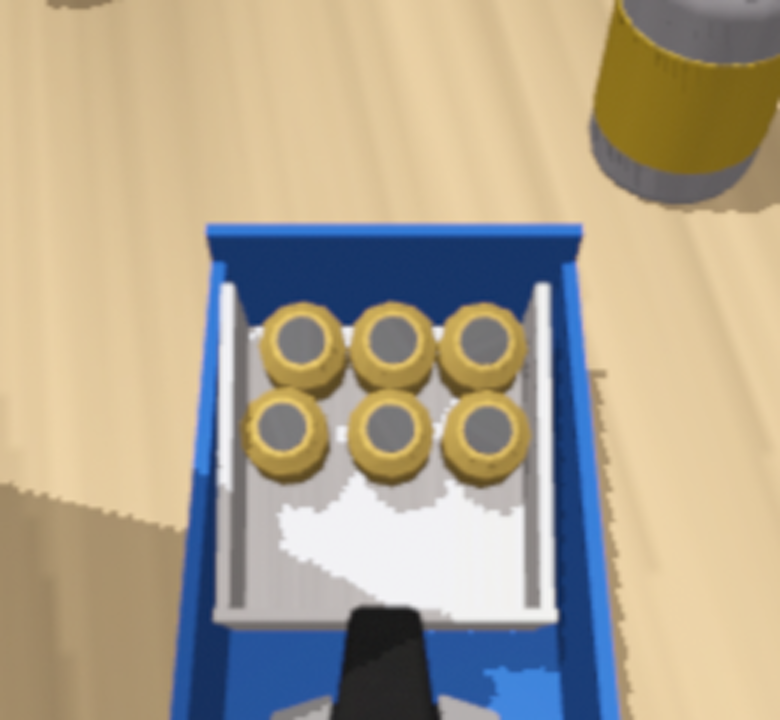

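Run:
```python
from h import *
l,Rs=lipstate()
T=pose()
move(T[:3,:3],T[:3,3]+[0,0,.15])
```

```text
lip bin mm 67.1 2.0 z floor 27.8 yaw -0.16 pitch -18.22 roll 0.26 | F [ 0.2 -1.   0.9] open 17.8 t 17.0
travel [-118.5   -0.6  -91.9] twist [0. 0. 0.] min rows 3.6
```

Call:
play_rows([
  {"twist": [0, 0, 0], "travel": [-3, 0.5, -2], "jaw": 0},
  {"twist": [0, 0, 0], "travel": [-10, 1, -8], "jaw": 0},
  {"twist": [0, 0, 0], "travel": [-22, 1, -17], "jaw": 0},
  {"twist": [0, 0, 0], "travel": [-37, 1, -29], "jaw": 0},
  {"twist": [0, 0, 0], "travel": [-53, 1, -41], "jaw": 0},
  {"twist": [0, 0, 0], "travel": [-69, 1, -54], "jaw": 0},
  {"twist": [0, 0, 0], "travel": [-85, 1, -66], "jaw": 0},
  {"twist": [0, 0, 0], "travel": [-100, 1, -78], "jaw": 0},
  {"twist": [0, 0, 0], "travel": [-112, 1, -87], "jaw": 0},
  {"twist": [0, 0, 0], "travel": [-118, 1, -92], "jaw": 0},
])

```text
time_s: 17.82
position: [0.4683, -0.0285, 0.2257]
orientation: [0.284, 0.686, 0.579, -0.338]
ft_force: [0.3, -1.2, -3.2]
opening: 0.0178
```

Run:
```python
from h import *
l,Rs=lipstate(); print(l,get_obs()["q"])
im,C=shot("wrist","w16"); shot("scene","c2",(230,190,400,340),4)
p=lip_tcp([.68,-.03,.19],np.radians(86.6),np.radians(-18)); print(p[1]); move(*p)
```

```text
lip bin mm 68.1 0.4 z floor 179.5 yaw 0.02 pitch -18.06 roll 0.09 | F [ 0.3 -1.2 -3.2] open 17.8 t 17.8
[0.4907 0.1018 0.1835] [-0.6716  0.081   1.7949  0.5652  1.6139 -0.5779]
[ 0.6722 -0.1619  0.2323]
travel [-65.2 223.3  71.7] twist [-0.089  -0.0013 -0.0669] min rows 5.8
```

View pics/w16.png

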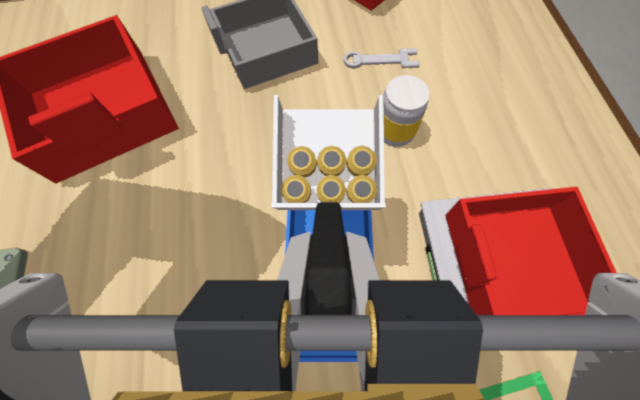

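View pics/c2.png

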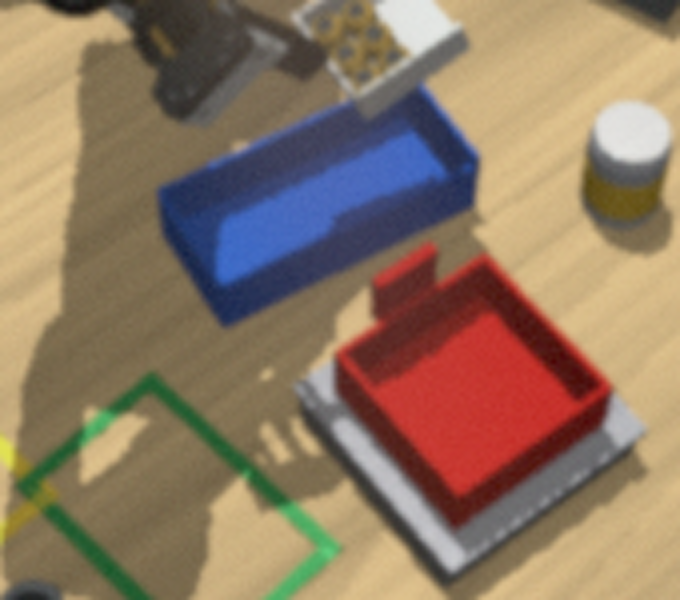

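Run:
```python
from fit import *
C=cam("scene")
q=plane(C,np.array([[335,353],[485,256],[611,387],[457,527]])/4+[230,190],.095);print(q)
M=np.array([[-.065,-.065],[-.065,.065],[.065,.065],[.065,-.065]])
print(sqfit(q,M))
s=plane(C,np.array([[295,388],[645,432],[450,578]])/4+[230,190],.04)
print(s); print("scale c (from opp corners)",(s[0]+s[1])/2)
m=(s[1]+s[2])/2
# same with older picture without tray: scale centre scene (.6855,-.0361)
```

```text
[[ 0.6173 -0.0971  0.095 ]
 [ 0.6254  0.0293  0.095 ]
 [ 0.7517  0.0225  0.095 ]
 [ 0.7594 -0.1195  0.095 ]]
(array([ 0.6884, -0.0412]), np.float64(-3.1636516252024287), array([ 6.0275,  2.6688,  5.7399, 13.7463]))
[[ 0.5958 -0.114   0.04  ]
 [ 0.7721  0.0426  0.04  ]
 [ 0.7643 -0.1263  0.04  ]]
scale c (from opp corners) [ 0.684  -0.0357  0.04  ]
```

Call:
play_rows([
  {"twist": [-0.01, 0, -0.007], "travel": [-5, 18, 6], "jaw": 0},
  {"twist": [-0.02, 0, -0.014], "travel": [-13, 45, 14], "jaw": 0},
  {"twist": [-0.03, 0, -0.022], "travel": [-22, 75, 24], "jaw": 0},
  {"twist": [-0.04, 0, -0.03], "travel": [-31, 105, 34], "jaw": 0},
  {"twist": [-0.05, 0, -0.038], "travel": [-40, 136, 44], "jaw": 0},
  {"twist": [-0.06, 0, -0.046], "travel": [-49, 166, 53], "jaw": 0},
  {"twist": [-0.07, 0, -0.054], "travel": [-56, 193, 62], "jaw": 0},
  {"twist": [-0.08, 0, -0.061], "travel": [-62, 212, 68], "jaw": 0},
  {"twist": [-0.089, -0.001, -0.067], "travel": [-65, 223, 71.7], "jaw": 0},
  {"twist": [-0.089, -0.001, -0.067], "travel": [-65, 223, 71.7], "jaw": 0},
])

```text
time_s: 18.75
position: [0.6729, -0.1623, 0.2288]
orientation: [0.302, 0.653, 0.616, -0.322]
ft_force: [-0.7, 0.1, -4.3]
opening: 0.018
```

Run:
```python
from h import *
l,Rs=lipstate(); print(l,get_obs()["q"])
for n,(lip,p) in enumerate([([.68,-.03,.18],0),([.68,-.03,.16],20),([.68,-.03,.14],40),([.68,-.025,.10],60),([.68,-.025,.09],70)]):
    q=lip_tcp(lip,np.radians(86.6),np.radians(p)); print(lip,p,q[1],"toolx",q[0][:,0]); move(*q)
shot("wrist","w17")
```

```text
lip bin mm -29.8 -209.3 z floor 182.6 yaw 6.34 pitch -18.03 roll 0.16 | F [-0.7  0.1 -4.3] open 18.0 t 18.8
[ 0.6807 -0.0304  0.1866] [-0.6249  0.6289  1.0573  0.5576  1.8084 -0.529 ]
[0.68, -0.03, 0.18] 0 [ 0.6733 -0.1424  0.2611] toolx [ 0.0199  0.3346 -0.9422]
travel [-13.4  -0.9 -35.4] twist [-0.0014 -0.3147  0.0022] min rows 2.5
[0.68, -0.03, 0.16] 20 [ 0.6754 -0.108   0.2747] toolx [-0.0004 -0.0072 -1.    ]
travel [ -3.1  -0.9 -71.1] twist [-0.001  -0.6638  0.0025] min rows 5.3
[0.68, -0.03, 0.14] 40 [ 0.678  -0.0641  0.2745] toolx [-0.0207 -0.3482 -0.9372]
travel [  23.9   -0.9 -105.8] twist [-0.0006 -1.0129  0.0027] min rows 8.1
[0.68, -0.025, 0.1] 60 [ 0.6808 -0.0111  0.2381] toolx [-0.0385 -0.6472 -0.7614]
travel [  85.1   -1.1 -125.6] twist [-0.0001 -1.3619  0.0029] min rows 10.9
[0.68, -0.025, 0.09] 70 [0.6822 0.0126 0.2236] toolx [-0.0457 -0.7693 -0.6372]
travel [ 111.1   -1.1 -135.6] twist [ 0.0001 -1.5365  0.0029] min rows 12.3
```

View pics/w17.png

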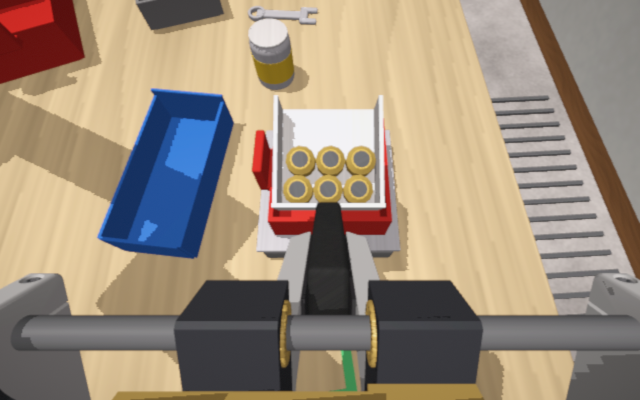

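Run:
```python
from h import *
for lip,p in [([.68,-.02,.13],12),([.68,-.02,.095],15)]:
    q=lip_tcp(lip,np.radians(86.6),np.radians(p)); move(*q)
```

```text
travel [ 26.8  -0.1 -40.4] twist [-0.0011 -0.5252  0.0039] min rows 4.2
travel [ 54.1   0.1 -26.3] twist [-0.001  -0.5776  0.0039] min rows 4.6
```

Call:
play_rows([
  {"twist": [0, -0.08, 0], "travel": [-4, -0.5, -9], "jaw": 0},
  {"twist": [0, -0.16, 0.001], "travel": [-7, -0.5, -18], "jaw": 0},
  {"twist": [0, -0.24, 0.002], "travel": [-9, -0.5, -27], "jaw": 0},
  {"twist": [-0.001, -0.32, 0.002], "travel": [-8, -0.5, -35], "jaw": 0},
  {"twist": [-0.001, -0.4, 0.003], "travel": [0, -0.5, -40], "jaw": 0},
  {"twist": [-0.001, -0.47, 0.004], "travel": [12, 0, -41], "jaw": 0},
  {"twist": [-0.001, -0.525, 0.004], "travel": [27, 0, -40], "jaw": 0},
  {"twist": [-0.001, -0.55, 0.004], "travel": [40, 0, -34], "jaw": 0},
  {"twist": [-0.001, -0.577, 0.004], "travel": [54, 0, -26], "jaw": 0},
  {"twist": [-0.001, -0.577, 0.004], "travel": [54, 0, -26], "jaw": 0},
])

```text
time_s: 19.63
position: [0.67, -0.1034, 0.1972]
orientation: [0.462, 0.532, 0.509, -0.494]
ft_force: [-0.4, 0.4, -4.2]
opening: 0.0176
```

Run:
```python
from h import *
l,_=lipstate(); print(l,get_obs()["q"])
for lip,p in [([.68,-.018,.085],22),([.68,-.018,.08],29),([.68,-.018,.08],36),([.68,-.018,.08],43),([.68,-.020,.082],49),([.68,-.023,.085],55),([.68,-.026,.088],60),([.68,-.03,.09],65)]:
    q=lip_tcp(lip,np.radians(86.6),np.radians(p)); move(*q)
shot("wrist","w18"); shot("side","s2",(340,160,480,280),5)
```

```text
lip bin mm -16.0 -199.9 z floor 86.1 yaw 6.77 pitch 14.75 roll 0.66 | F [-0.4  0.4 -4.2] open 17.6 t 19.6
[ 0.6738 -0.0152  0.0901] [-0.3206  0.4446  1.2512  0.0789  1.4789 -0.2729]
travel [ -4.2   4.9 -12.2] twist [ 0.0033 -0.1266  0.0112] min rows 1.0
travel [ -6.1   4.9 -27.2] twist [ 0.004  -0.2487  0.011 ] min rows 2.0
travel [-11.    4.9 -43.4] twist [ 0.0047 -0.3709  0.0107] min rows 3.0
travel [-13.9   4.9 -60.1] twist [ 0.0053 -0.4931  0.0105] min rows 3.9
travel [-17.    5.  -72.8] twist [ 0.0059 -0.5978  0.0102] min rows 4.8
travel [-19.6   5.2 -84.6] twist [ 0.0065 -0.7025  0.01  ] min rows 5.6
travel [-21.1   5.4 -93.8] twist [ 0.0069 -0.7898  0.0097] min rows 6.3
travel [ -20.7    5.6 -101.8] twist [ 0.0074 -0.8771  0.0095] min rows 7.0
```

View pics/w18.png

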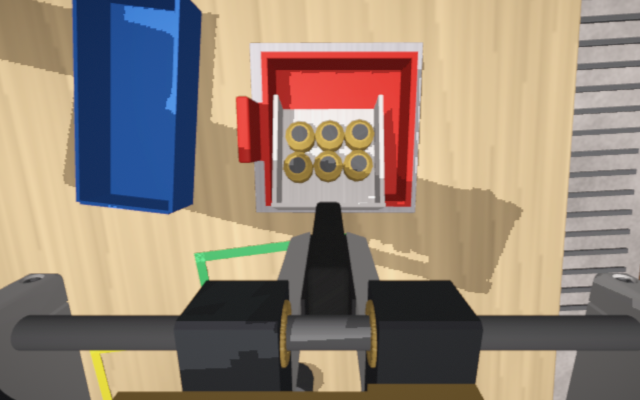

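View pics/s2.png

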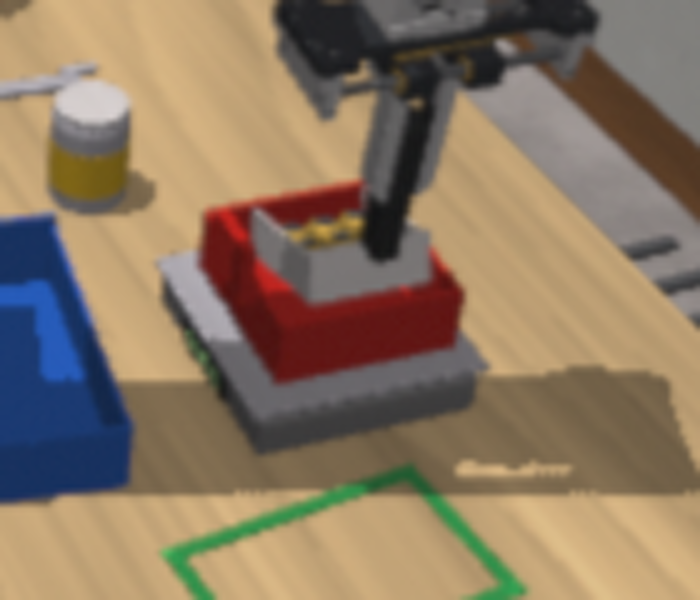

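Call:
play_rows([
  {"twist": [0.003, -0.09, 0.011], "travel": [-3, 4.9, -9], "jaw": 0},
  {"twist": [0.003, -0.17, 0.011], "travel": [-5, 4.9, -18], "jaw": 0},
  {"twist": [0.004, -0.249, 0.011], "travel": [-6, 4.9, -27], "jaw": 0},
  {"twist": [0.005, -0.33, 0.011], "travel": [-9, 4.9, -38], "jaw": 0},
  {"twist": [0.005, -0.41, 0.011], "travel": [-12, 4.9, -49], "jaw": 0},
  {"twist": [0.005, -0.493, 0.011], "travel": [-14, 4.9, -60], "jaw": 0},
  {"twist": [0.006, -0.57, 0.01], "travel": [-16.5, 5, -70], "jaw": 0},
  {"twist": [0.006, -0.64, 0.01], "travel": [-18, 5, -78], "jaw": 0},
  {"twist": [0.006, -0.702, 0.01], "travel": [-19.6, 5.2, -84.6], "jaw": 0},
  {"twist": [0.006, -0.702, 0.01], "travel": [-19.6, 5.2, -84.6], "jaw": 0},
])

```text
time_s: 20.57
position: [0.6825, -0.0203, 0.2266]
orientation: [-0.61, -0.336, -0.314, 0.645]
ft_force: [-1.2, 0.4, -3.2]
opening: 0.018
```

Run:
```python
from h import *
l,_=lipstate(); print(l,get_obs()["q"])
for lip,p in [([.68,-.026,.09],60),([.68,-.03,.095],65),([.68,-.03,.13],65)]:
    q=lip_tcp(lip,np.radians(86.6),np.radians(p)); move(*q)
shot("wrist","w19"); shot("side","s3",(340,160,480,280),5)
```

```text
lip bin mm -21.1 -210.2 z floor 83.8 yaw 6.06 pitch 54.89 roll -0.47 | F [-1.2  0.4 -3.2] open 18.0 t 20.6
[ 0.683  -0.022   0.0878] [ 0.1293  0.5311  1.1934 -0.6049  1.5488  0.2442]
travel [-5.9 -2.1 -5.8] twist [-0.0023 -0.0891 -0.0042] min rows 0.7
travel [-13.2  -1.9 -10.4] twist [-0.0025 -0.1764 -0.0041] min rows 1.4
travel [-41.8  -1.7   9.8] twist [-0.0025 -0.1764 -0.0041] min rows 1.4
```

View pics/w19.png

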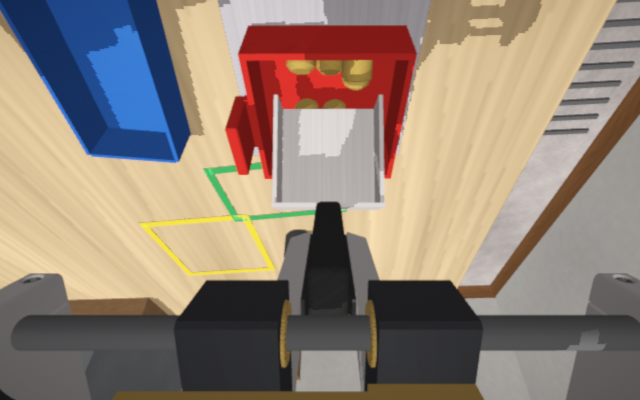

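View pics/s3.png

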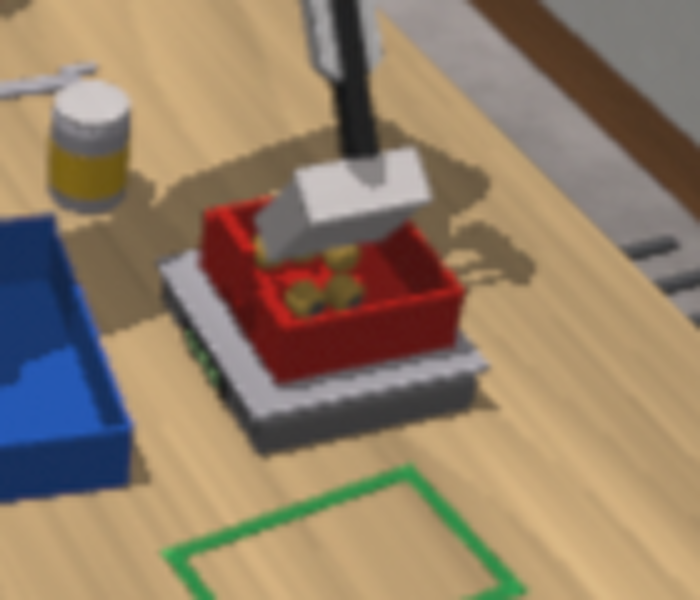

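Run:
```python
from h import *
T=pose()
move(T[:3,:3],T[:3,3]+[0,0,.1])
for lip,p in [([.68,-.06,.2],30),([.68,-.08,.2],10)]:
    q=lip_tcp(lip,np.radians(86.6),np.radians(p)); move(*q)
```

```text
travel [-81.6   0.7  57.8] twist [0. 0. 0.] min rows 2.4
travel [-26.6   0.2 133.3] twist [-0.0046  0.4345 -0.0052] min rows 3.5
travel [ 30.1   1.4 166.4] twist [-0.0037  0.7836 -0.006 ] min rows 6.3
```

Call:
play_rows([
  {"twist": [0, 0, 0], "travel": [-12, 0, 8], "jaw": 0},
  {"twist": [0, 0, 0], "travel": [-35, 0, 25], "jaw": 0},
  {"twist": [0, 0, 0], "travel": [-62, 0.5, 44], "jaw": 0},
  {"twist": [0, 0.08, 0], "travel": [-72, 0.5, 66], "jaw": 0},
  {"twist": [0, 0.19, -0.003], "travel": [-60, 0.5, 90], "jaw": 0},
  {"twist": [-0.003, 0.31, -0.005], "travel": [-45, 0.3, 113], "jaw": 0},
  {"twist": [-0.005, 0.434, -0.005], "travel": [-27, 0.2, 133], "jaw": 0},
  {"twist": [-0.004, 0.55, -0.006], "travel": [-8, 1, 146], "jaw": 0},
  {"twist": [-0.004, 0.67, -0.006], "travel": [12, 1, 157], "jaw": 0},
  {"twist": [-0.004, 0.783, -0.006], "travel": [30, 1.4, 166], "jaw": 0},
])

```text
time_s: 21.5
position: [0.6741, -0.1812, 0.3048]
orientation: [0.444, 0.559, 0.521, -0.468]
ft_force: [0.9, -0.1, -3.1]
opening: 0.0177
```

Run:
```python
from h import *
l,_=lipstate(); print(l)
shot("wrist","w20"); shot("scene","c3",(280,200,420,320),5)
G=np.array([.6236,-.2179,0])
q=scoop_tcp(G+[0,0,.16],np.radians(45)); move(*q)
T1=np.eye(4);T1[:3,:3]=q[0];T1[:3,3]=q[1]
q=scoop_tcp(G+[0,0,.12],np.radians(4.9)); move(*q,T1)
```

```text
lip bin mm -83.1 -218.8 z floor 201.5 yaw 6.14 pitch 9.94 roll -0.51 | F [ 0.9 -0.1 -3.1] open 17.7 t 21.5
[ 0.681  -0.0845  0.2055]
travel [ 42.6 -89.3  92.9] twist [0.6898 0.1696 0.181 ] min rows 5.9
travel [ 43.  -43.6  -1.6] twist [ 0.6594 -0.      0.2346] min rows 5.6
```

View pics/w20.png

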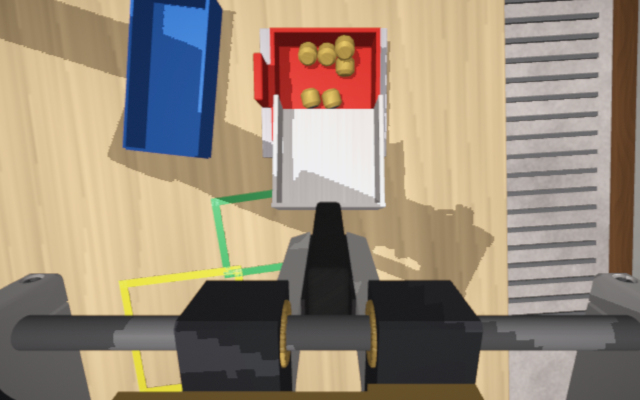

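View pics/c3.png

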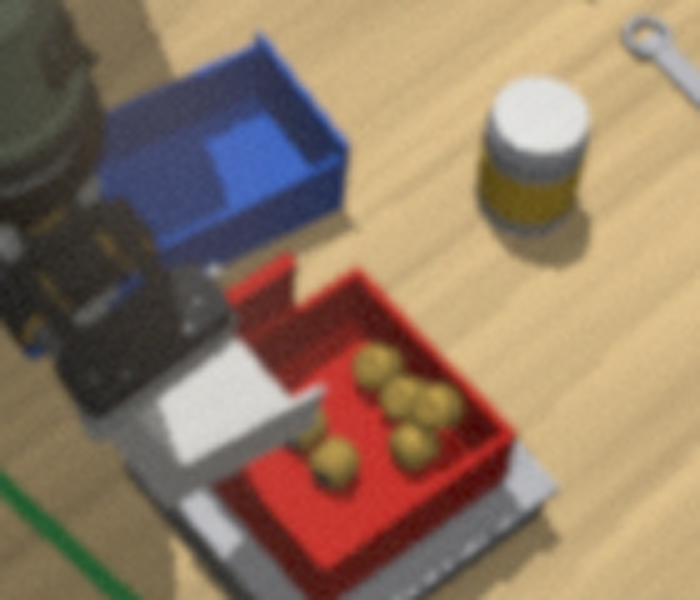

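Call:
play_rows([
  {"twist": [0.08, 0.02, 0.02], "travel": [2, -10, 14], "jaw": 0},
  {"twist": [0.18, 0.044, 0.046], "travel": [6, -25, 30], "jaw": 0},
  {"twist": [0.28, 0.069, 0.073], "travel": [12, -40, 46], "jaw": 0},
  {"twist": [0.38, 0.093, 0.1], "travel": [20, -54, 60], "jaw": 0},
  {"twist": [0.48, 0.118, 0.126], "travel": [28, -66, 73], "jaw": 0},
  {"twist": [0.58, 0.143, 0.152], "travel": [35, -78, 84], "jaw": 0},
  {"twist": [0.65, 0.16, 0.171], "travel": [40, -86, 90], "jaw": 0},
  {"twist": [0.69, 0.17, 0.181], "travel": [42.6, -89.3, 93], "jaw": 0},
  {"twist": [0.69, 0.17, 0.181], "travel": [42.6, -89.3, 93], "jaw": 0},
  {"twist": [0.69, 0.17, 0.181], "travel": [42.6, -89.3, 93], "jaw": 0},
])

```text
time_s: 22.43
position: [0.5759, -0.2667, 0.2428]
orientation: [0.222, 0.755, 0.312, -0.532]
ft_force: [0.7, -0.6, -1.5]
opening: 0.0177
```

Run:
```python
from h import *
lipstate()
G=np.array([.6236,-.2179,0])
q=scoop_tcp(G+[0,0,.12],np.radians(4.9)); move(*q)
```

```text
lip bin mm -188.6 -211.4 z floor 157.8 yaw -35.19 pitch -0.02 roll -0.16 | F [ 0.7 -0.6 -1.5] open 17.7 t 22.4
travel [ 44.7 -44.4  -1.6] twist [ 0.6604 -0.0012  0.2323] min rows 5.6
```

Call:
play_rows([
  {"twist": [0.1, 0, 0.035], "travel": [6, -8, 0], "jaw": 0},
  {"twist": [0.2, 0, 0.07], "travel": [13, -15, -0.5], "jaw": 0},
  {"twist": [0.3, 0, 0.105], "travel": [20, -22, -1], "jaw": 0},
  {"twist": [0.4, 0, 0.14], "travel": [27, -29, -1], "jaw": 0},
  {"twist": [0.5, 0, 0.176], "travel": [34, -36, -1.3], "jaw": 0},
  {"twist": [0.6, 0, 0.211], "travel": [41, -42, -1.6], "jaw": 0},
  {"twist": [0.66, -0.001, 0.232], "travel": [44.7, -44.4, -1.6], "jaw": 0},
  {"twist": [0.66, -0.001, 0.232], "travel": [44.7, -44.4, -1.6], "jaw": 0},
  {"twist": [0.66, -0.001, 0.232], "travel": [44.7, -44.4, -1.6], "jaw": 0},
  {"twist": [0.66, -0.001, 0.232], "travel": [44.7, -44.4, -1.6], "jaw": 0},
])

```text
time_s: 23.27
position: [0.5576, -0.224, 0.2026]
orientation: [0.026, 0.817, 0.036, -0.575]
ft_force: [0.2, -0.7, -1.4]
opening: 0.0179
```

Run:
```python
from h import *
l,Rs=lipstate(); print("origin",l-Rs@[.045,0,0])
shot("wrist","w21")
G=np.array([.6236,-.2179,0])
for z in (.03,.002): q=scoop_tcp(G+[0,0,z],np.radians(4.9)); move(*q)
```

```text
lip bin mm -212.7 -230.0 z floor 117.7 yaw -75.12 pitch -0.11 roll -0.09 | F [ 0.2 -0.7 -1.4] open 17.9 t 23.3
origin [ 0.6251 -0.2181  0.1216]
travel [85.6 -0.9 31.8] twist [ 0.0026 -0.0017 -0.0006] min rows 2.2
travel [112.   -0.9  41.3] twist [ 0.0026 -0.0017 -0.0006] min rows 2.9
```

View pics/w21.png

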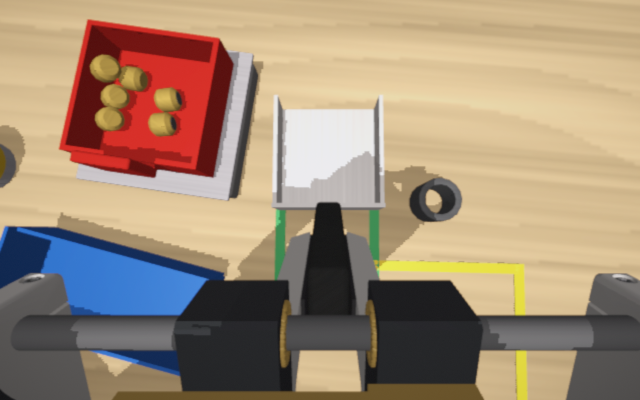

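Call:
play_rows([
  {"twist": [0.002, -0.001, 0], "travel": [10, -1, 4], "jaw": 0},
  {"twist": [0.002, -0.001, 0], "travel": [30, -1, 11], "jaw": 0},
  {"twist": [0.002, -0.001, 0], "travel": [55, -1, 20.5], "jaw": 0},
  {"twist": [0.002, -0.001, 0], "travel": [78, -1, 29], "jaw": 0},
  {"twist": [0.002, -0.001, 0], "travel": [95, -1, 35.2], "jaw": 0},
  {"twist": [0.002, -0.001, 0], "travel": [105, -1, 38.8], "jaw": 0},
  {"twist": [0.002, -0.001, 0], "travel": [110, -1, 40.6], "jaw": 0},
  {"twist": [0.002, -0.001, 0], "travel": [112, -1, 41.3], "jaw": 0},
  {"twist": [0.002, -0.001, 0], "travel": [113, -1, 41.6], "jaw": 0},
  {"twist": [0.002, -0.001, 0], "travel": [113, -1, 41.6], "jaw": 0},
])

```text
time_s: 24.15
position: [0.557, -0.2243, 0.083]
orientation: [0.026, 0.817, 0.035, -0.575]
ft_force: [0.9, 0.1, -2.0]
opening: 0.0178
```

Run:
```python
from h import *
l,Rs=lipstate(); print("origin",l-Rs@[.045,0,0])
G=np.array([.6236,-.2179,0])
q=scoop_tcp(G,np.radians(4.9)); move(*q)
shot("wrist","w22")
```

```text
lip bin mm -213.5 -229.6 z floor -1.8 yaw -75.28 pitch -0.12 roll -0.12 | F [ 0.9  0.1 -2. ] open 17.8 t 24.1
origin [ 0.6246 -0.2186  0.0021]
travel [ 1.6 -0.7  1.3] twist [ 0.001  -0.0021 -0.0018] min rows 0.1
```

View pics/w22.png

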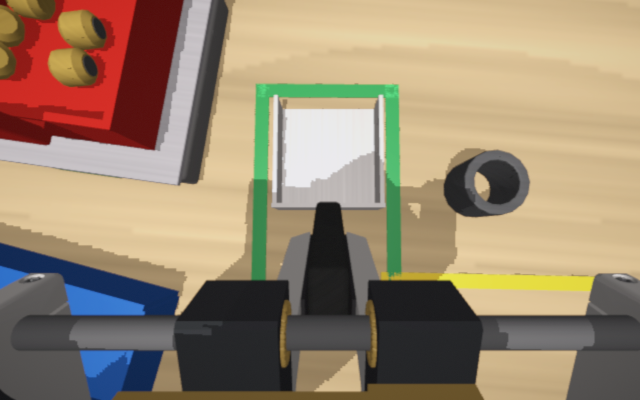

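Call:
play_rows([
  {"twist": [0.001, -0.002, -0.002], "travel": [1, -0.7, 1], "jaw": 0},
  {"twist": [0.001, -0.002, -0.002], "travel": [2, -0.7, 1.3], "jaw": 0},
  {"twist": [0.001, -0.002, -0.002], "travel": [2.3, -0.7, 1.4], "jaw": 0},
  {"twist": [0.001, -0.002, -0.002], "travel": [2.3, -0.7, 1.4], "jaw": 0},
  {"twist": [0.001, -0.002, -0.002], "travel": [2.3, -0.7, 1.4], "jaw": 20},
  {"twist": [0.001, -0.002, -0.002], "travel": [2.3, -0.7, 1.4], "jaw": 30},
  {"twist": [0.001, -0.002, -0.002], "travel": [2.3, -0.7, 1.4], "jaw": 40},
  {"twist": [0.001, -0.002, -0.002], "travel": [2.3, -0.7, 1.4], "jaw": 50},
  {"twist": [0.001, -0.002, -0.002], "travel": [-20, -0.7, 1.4], "jaw": 50},
  {"twist": [0.001, -0.002, -0.002], "travel": [-55, -0.7, 1.4], "jaw": 50},
])

```text
time_s: 25.03
position: [0.5346, -0.2229, 0.1306]
orientation: [0.022, 0.814, 0.037, -0.579]
ft_force: [0.1, -0.6, -0.1]
opening: 0.0483
```

Run:
```python
from h import *
T=pose(); print(T[:3,3],get_obs()["opening"])
move(Rtool(np.radians(-90)),[.50,-.22,.30])
move(T[:3,:3],T[:3,3]-T[:3,0]*.06)
```

```text
[ 0.5346 -0.2229  0.1306] 0.04832464793872418
travel [-171.2   -6.9  -23.4] twist [ 0.0846 -0.3349  0.0208] min rows 4.1
travel [-60.  -0.  -0.] twist [0. 0. 0.] min rows 1.4
```

Call:
play_rows([
  {"twist": [0, 0, 0], "travel": [-30, 0, 0], "jaw": 60},
  {"twist": [0, 0, 0], "travel": [-60, 0, 0], "jaw": 60},
  {"twist": [0.02, -0.08, 0.005], "travel": [-90, -2, -6], "jaw": 60},
  {"twist": [0.04, -0.17, 0.01], "travel": [-120, -4, -12], "jaw": 60},
  {"twist": [0.06, -0.25, 0.015], "travel": [-150, -6, -18], "jaw": 60},
  {"twist": [0.085, -0.335, 0.02], "travel": [-171, -7, -23], "jaw": 60},
  {"twist": [0.085, -0.335, 0.02], "travel": [-171, -7, -23], "jaw": 60},
  {"twist": [0.085, -0.335, 0.02], "travel": [-171, -7, -23], "jaw": 60},
  {"twist": [0.085, -0.335, 0.02], "travel": [-171, -7, -23], "jaw": 60},
  {"twist": [0.085, -0.335, 0.02], "travel": [-171, -7, -23], "jaw": 60},
])

```text
time_s: 25.87
position: [0.4981, -0.2193, 0.297]
orientation: [0.001, -0.706, -0.001, 0.708]
ft_force: [-0.8, -0.1, 0.4]
opening: 0.0602
```

Run:
```python
from h import *
im,C=shot("wrist","w23"); print(pose()[:3,3],get_obs()["qvel"])
cv2.imwrite("pics/w23z.png",cv2.resize(im[25:205,245:435],None,fx=3.3,fy=3.3,interpolation=cv2.INTER_CUBIC))
```

```text
[ 0.4981 -0.2194  0.2972] [-0.0028 -0.0036 -0.0076 -0.0047  0.0044  0.0017]
```

View pics/w23.png

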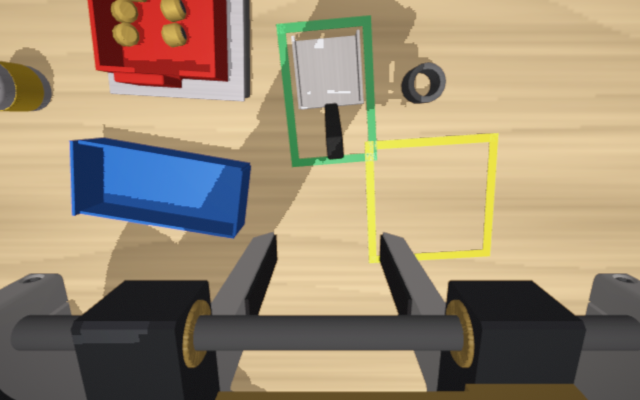

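View pics/w23z.png

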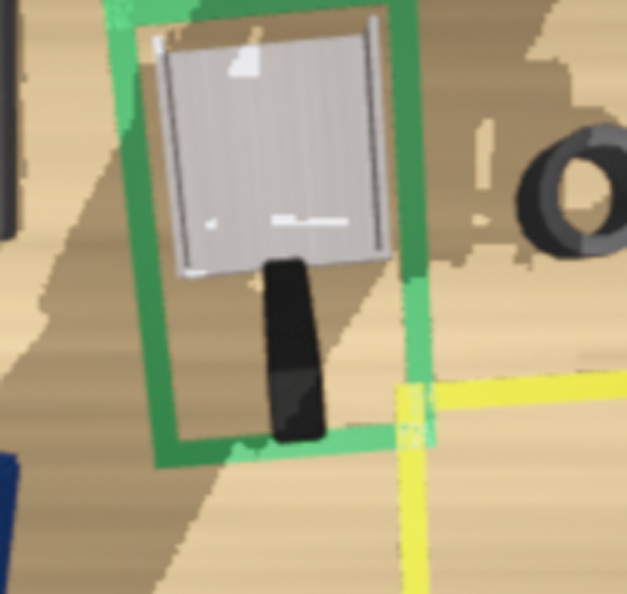

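Run:
```python
from fit import *
im,C=load("w23")
f=lambda a:np.array(a)/3.3+[245,25]
L=plane(C,f([[167,53],[368,35]]),.002);B=plane(C,f([[180,277],[390,258]]),.036)
print("scoop",sqfit(np.r_[L,B],np.array([[.045,.040],[.045,-.040],[-.040,.042],[-.040,-.042]])))
G=plane(C,[[277,25],[371,16],[376.8,159.8],[292.3,166.5]],0)
print("green",sqfit(G,np.array([[.070,.0625],[.070,-.0625],[-.120,-.0625],[-.120,.0625]])))
Y=plane(C,np.array([[366,142],[498,134],[491,255],[371,262]]),0)
print("yellow",sqfit(Y,np.array([[.095,.095],[.095,-.095],[-.095,-.095],[-.095,.095]])))
```

```text
scoop (array([ 0.6245, -0.2191]), np.float64(4.6939348849461835), array([1.1054, 1.0516, 1.3944, 1.1939]))
green (array([ 0.6233, -0.218 ]), np.float64(4.575878258748181), array([1.4909, 0.865 , 1.2359, 1.1391]))
yellow (array([ 0.4473, -0.3732]), np.float64(3.9036639004387563), array([0.7682, 2.632 , 1.0449, 2.0592]))
```

Run:
```python
from h import *
move(Rtool(np.radians(-3.3)),[.607,-.07,.29])
move(Rtool(np.radians(-30)),[.607,-.07,.29])
```

```text
travel [   7.3 -149.5 -108.8] twist [-1.514   0.0002  0.0052] min rows 12.1
travel [   7.3 -149.5 -108.8] twist [-1.048   0.0013  0.0048] min rows 8.4
```

Call:
play_rows([
  {"twist": [-0.1, 0, 0], "travel": [1, -12, -9], "jaw": 60},
  {"twist": [-0.22, 0, 0], "travel": [2, -28, -20], "jaw": 60},
  {"twist": [-0.34, 0, 0], "travel": [3, -44, -32], "jaw": 60},
  {"twist": [-0.46, 0, 0.001], "travel": [4, -60, -44], "jaw": 60},
  {"twist": [-0.58, 0, 0.002], "travel": [5, -78, -56], "jaw": 60},
  {"twist": [-0.7, 0, 0.003], "travel": [6, -96, -70], "jaw": 60},
  {"twist": [-0.82, 0, 0.004], "travel": [7, -114, -83], "jaw": 60},
  {"twist": [-0.94, 0, 0.005], "travel": [7, -130, -95], "jaw": 60},
  {"twist": [-1.05, 0, 0.005], "travel": [7, -142, -103], "jaw": 60},
  {"twist": [-1.15, 0, 0.005], "travel": [7, -149.5, -109], "jaw": 60},
])

```text
time_s: 26.75
position: [0.6066, -0.0686, 0.2884]
orientation: [-0.385, -0.592, -0.387, 0.593]
ft_force: [-0.4, 0.3, 0.2]
opening: 0.0601
```

Run:
```python
from h import *
move(Rtool(np.radians(-3.3)),[.607,-.07,.29])
```

```text
travel [-1.6  0.9  1.1] twist [-0.3579 -0.0001  0.0034] min rows 2.9
```

Call:
play_rows([
  {"twist": [-0.12, 0, 0.003], "travel": [-1, 1, 1], "jaw": 50},
  {"twist": [-0.24, 0, 0.003], "travel": [-1, 1, 1], "jaw": 50},
  {"twist": [-0.358, 0, 0.003], "travel": [-1.6, 1, 1], "jaw": 50},
  {"twist": [-0.358, 0, 0.003], "travel": [-1.6, 1, 1], "jaw": 50},
  {"twist": [-0.358, 0, 0.003], "travel": [-1.6, 1, 1], "jaw": 50},
  {"twist": [-0.358, 0, 0.003], "travel": [-1.6, 1, 1], "jaw": 50},
  {"twist": [-0.358, 0, 0.003], "travel": [-1.6, 1, 1], "jaw": 50},
  {"twist": [-0.358, 0, 0.003], "travel": [-1.6, 1, 1], "jaw": 50},
  {"twist": [-0.358, 0, 0.003], "travel": [-1.6, 1, 1], "jaw": 50},
  {"twist": [-0.358, 0, 0.003], "travel": [-1.6, 1, 1], "jaw": 50},
])

```text
time_s: 27.58
position: [0.6071, -0.07, 0.2901]
orientation: [-0.485, -0.514, -0.485, 0.514]
ft_force: [1.0, -0.2, -0.1]
opening: 0.0502
```

Run:
```python
from h import *
im,C=shot("wrist","w24"); print(pose()[:3,3],get_obs()["qvel"])
cv2.imwrite("pics/w24z.png",cv2.resize(im[60:260,300:520],None,fx=3,fy=3,interpolation=cv2.INTER_CUBIC))
```

```text
[ 0.6071 -0.07    0.2901] [ 0.0016  0.0012 -0.0016 -0.0013 -0.0011 -0.0005]
```

View pics/w24.png

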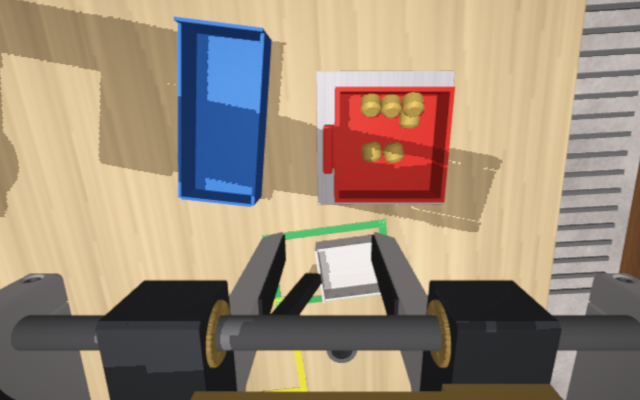

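View pics/w24z.png

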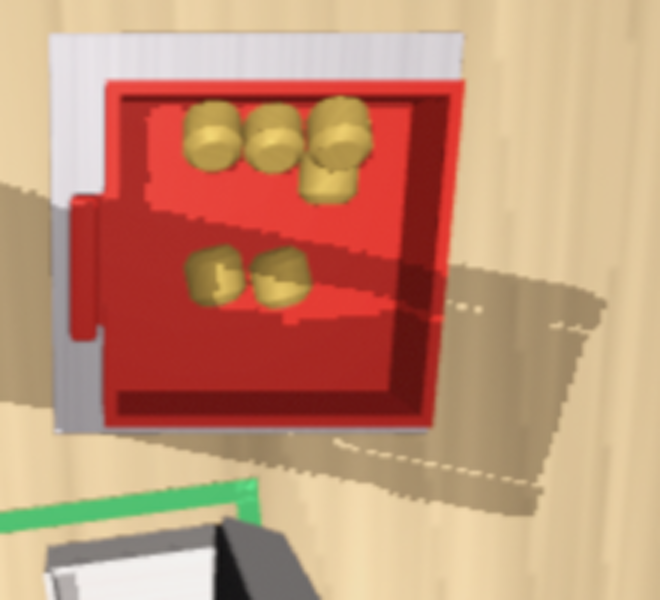

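Run:
```python
from fit import *
im,C=load("w24")
f=lambda a:np.array(a)/3+[300,60]
q=plane(C,f([[105,80],[466,80],[435,429],[103,428]]),.095)
print("tray",sqfit(q,np.array([[-.065,.065],[.065,.065],[.065,-.065],[-.065,-.065]])),q)
s=plane(C,f([[49,33],[464,33],[54,433]]),.04)
print("scale",sqfit(s,np.array([[-.085,.085],[.085,.085],[-.085,-.085]])))
t=plane(C,f([[72,198],[102,196],[98,341],[70,340]]),.130); print("tab",t.mean(0),t)
```

```text
tray (array([ 0.6819, -0.0339]), np.float64(-3.26824506972599), array([0.235 , 0.0499, 0.6942, 0.4316])) [[ 0.6205  0.0348  0.095 ]
 [ 0.7504  0.0273  0.095 ]
 [ 0.7437 -0.1028  0.095 ]
 [ 0.6129 -0.0948  0.095 ]]
scale (array([ 0.6801, -0.0308]), np.float64(-3.1993315770525927), array([0.0941, 0.5291, 0.6182]))
tab [ 0.6097 -0.0292  0.13  ] [[ 0.6065 -0.0049  0.13  ]
 [ 0.6167 -0.0048  0.13  ]
 [ 0.6127 -0.054   0.13  ]
 [ 0.6029 -0.0531  0.13  ]]
```

Run:
```python
from h import *
R0=Rtool(np.radians(-3.3))
for z in (.2,.1015): move(R0,[.6091,-.0296,z])
```

```text
travel [ 90.1  -0.3 -40.4] twist [-0.0003 -0.0001  0.0002] min rows 2.4
travel [188.6  -0.3 -40.4] twist [-0.0003 -0.0001  0.0002] min rows 4.6
```

Call:
play_rows([
  {"twist": [0, 0, 0], "travel": [20, 0, -15], "jaw": 44},
  {"twist": [0, 0, 0], "travel": [50, 0, -32], "jaw": 44},
  {"twist": [0, 0, 0], "travel": [85, -0.3, -40.4], "jaw": 44},
  {"twist": [0, 0, 0], "travel": [120, -0.3, -40.4], "jaw": 44},
  {"twist": [0, 0, 0], "travel": [150, -0.3, -40.4], "jaw": 44},
  {"twist": [0, 0, 0], "travel": [173, -0.3, -40.4], "jaw": 44},
  {"twist": [0, 0, 0], "travel": [184, -0.3, -40.4], "jaw": 44},
  {"twist": [0, 0, 0], "travel": [188.6, -0.3, -40.4], "jaw": 44},
  {"twist": [0, 0, 0], "travel": [188.6, -0.3, -40.4], "jaw": 44},
  {"twist": [0, 0, 0], "travel": [188.6, -0.3, -40.4], "jaw": 40},
])

```text
time_s: 28.47
position: [0.6105, -0.0299, 0.1031]
orientation: [0.486, 0.515, 0.485, -0.514]
ft_force: [-0.3, -0.1, -0.2]
opening: 0.0413
```

Run:
```python
from h import *
R0=Rtool(np.radians(-3.3))
print(get_obs()["ft_force"]); move(R0,[.6091,-.0296,.1015]); shot("wrist","w25")
```

```text
[-0.2698 -0.0546 -0.2308]
travel [ 1.6 -1.4 -0.2] twist [-0.0004  0.0002 -0.0026] min rows 0.1
```

View pics/w25.png

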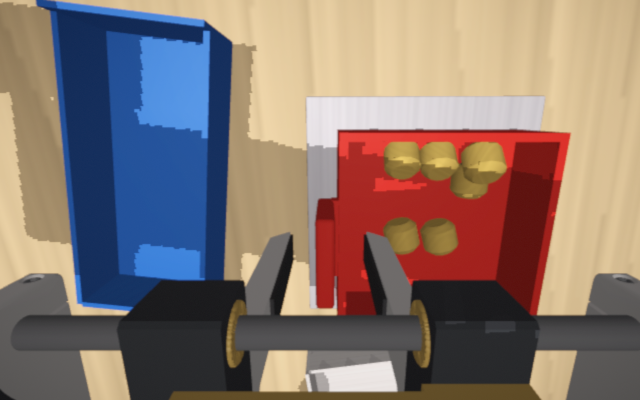

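Six caps in the tray, tab centred between the fingers. Close and start lifting.

Call:
play_rows([
  {"twist": [0, 0, 0], "travel": [1.3, -1.4, 0], "jaw": 0},
  {"twist": [0, 0, 0], "travel": [1.3, -1.4, 0], "jaw": 0},
  {"twist": [0, 0, 0], "travel": [1.3, -1.4, 0], "jaw": 0},
  {"twist": [0, 0, 0], "travel": [1.3, -1.4, 0], "jaw": 0},
  {"twist": [0, 0, 0], "travel": [1.3, -1.4, 0], "jaw": 0},
  {"twist": [0, 0, 0], "travel": [1.3, -1.4, 0], "jaw": 0},
  {"twist": [0, 0, 0], "travel": [1.3, -1.4, 0], "jaw": 0},
  {"twist": [0, 0, 0], "travel": [1.3, -1.4, 0], "jaw": 0},
  {"twist": [0, 0, 0], "travel": [-2, -1.4, 0], "jaw": 0},
  {"twist": [0, 0, 0], "travel": [-8, -1.4, 0], "jaw": 0},
])

```text
time_s: 29.35
position: [0.6077, -0.0296, 0.1096]
orientation: [-0.485, -0.514, -0.485, 0.514]
ft_force: [-1.4, 0.1, -3.8]
opening: 0.0096
```

Run:
```python
from h import *
T=pose(); print(T[:3,3],get_obs()["ft_force"],get_obs()["opening"]); shot("wrist","w26")
a=np.radians(3.8); c=np.array([.447,-.3728]); p=c-.0726*np.array([np.cos(a),np.sin(a)]); print(p)
move(T[:3,:3],[T[0,3],T[1,3],.27]); move(Rtool(a),[*p,.27])
```

```text
[ 0.6077 -0.0296  0.1096] [-1.3745  0.0731 -3.809 ] 0.009580195057058523
[ 0.3746 -0.3776]
travel [-158.4   -0.9   -0.1] twist [ 0.0001  0.0003 -0.0032] min rows 3.8
travel [-158.9 -213.5  360.9] twist [-0.1243  0.0003 -0.0025] min rows 10.8
```

View pics/w26.png

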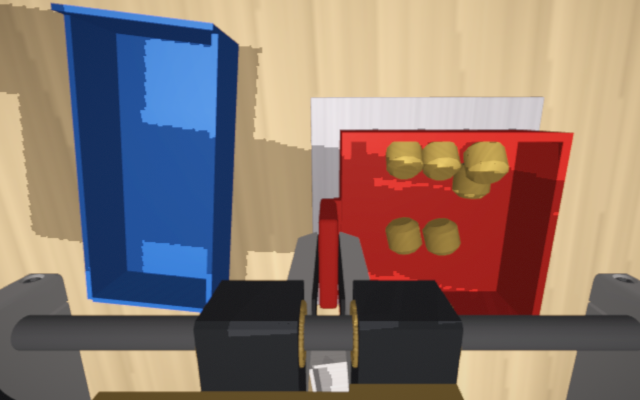

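Call:
play_rows([
  {"twist": [0, 0, 0], "travel": [-6, 0, 0], "jaw": 0},
  {"twist": [0, 0, 0], "travel": [-20, 0, 0], "jaw": 0},
  {"twist": [0, 0, 0], "travel": [-40, 0, 0], "jaw": 0},
  {"twist": [0, 0, 0], "travel": [-62, 0, 0], "jaw": 0},
  {"twist": [0, 0, 0], "travel": [-85, -1, 0], "jaw": 0},
  {"twist": [0, 0, 0], "travel": [-107, -1, 0], "jaw": 0},
  {"twist": [0, 0, 0], "travel": [-128, -3, 3], "jaw": 0},
  {"twist": [0, 0, 0], "travel": [-144, -8, 10], "jaw": 0},
  {"twist": [-0.01, 0, 0], "travel": [-154, -17, 25], "jaw": 0},
  {"twist": [-0.02, 0, 0], "travel": [-158, -30, 46], "jaw": 0},
])

```text
time_s: 30.23
position: [0.5773, -0.0734, 0.2721]
orientation: [0.493, 0.51, 0.489, -0.507]
ft_force: [0.0, -1.2, -4.2]
opening: 0.0099
```

Run:
```python
from h import *
T=pose(); print(T[:3,3],get_obs()["ft_force"],get_obs()["opening"])
a=np.radians(3.8); c=np.array([.447,-.3728]); p=c-.0726*np.array([np.cos(a),np.sin(a)])
move(Rtool(a),[*p,.27])
```

```text
[ 0.5773 -0.0734  0.2721] [ 0.0083 -1.2106 -4.1652] 0.00986091525721324
travel [   0.9 -192.   311.2] twist [-0.1013  0.0008 -0.0071] min rows 8.8
```

Call:
play_rows([
  {"twist": [-0.01, 0, 0], "travel": [0, -17, 28], "jaw": 0},
  {"twist": [-0.02, 0, 0], "travel": [0, -37, 60], "jaw": 0},
  {"twist": [-0.03, 0, -0.002], "travel": [0, -57, 92], "jaw": 0},
  {"twist": [-0.042, 0, -0.003], "travel": [0, -77, 124], "jaw": 0},
  {"twist": [-0.054, 0, -0.004], "travel": [0, -97, 156], "jaw": 0},
  {"twist": [-0.066, 0, -0.005], "travel": [0, -117, 188], "jaw": 0},
  {"twist": [-0.078, 0, -0.006], "travel": [0, -136, 220], "jaw": 0},
  {"twist": [-0.088, 0, -0.007], "travel": [0, -154, 249], "jaw": 0},
  {"twist": [-0.096, 0, -0.007], "travel": [0, -168, 273], "jaw": 0},
  {"twist": [-0.101, 0, -0.007], "travel": [0, -179, 290], "jaw": 0},
])

```text
time_s: 31.07
position: [0.3864, -0.3592, 0.271]
orientation: [0.516, 0.483, 0.515, -0.484]
ft_force: [-0.3, 0.3, -3.5]
opening: 0.0096
```

Run:
```python
from h import *
T=pose(); print(T[:3,3],get_obs()["ft_force"],get_obs()["opening"])
a=np.radians(3.8); c=np.array([.447,-.3728]); p=c-.0726*np.array([np.cos(a),np.sin(a)])
for z in(.27,.10,.066):move(Rtool(a),[*p,z])
im,C=shot("wrist","w27")
t=np.array([[-.065,.065],[.065,.065],[.065,-.065],[-.065,-.065]])
```

```text
[ 0.3864 -0.3592  0.271 ] [-0.2978  0.2741 -3.5084] 0.009592328555151233
travel [  1.1 -13.   17.6] twist [-0.0021  0.0022  0.0008] min rows 0.5
travel [171.1 -12.8  17.2] twist [-0.0021  0.0022  0.0008] min rows 4.1
travel [205.1 -12.8  17.1] twist [-0.0021  0.0022  0.0008] min rows 4.9
```

View pics/w27.png

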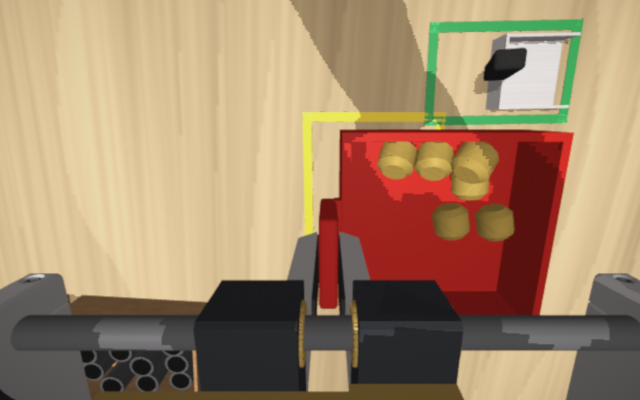

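Call:
play_rows([
  {"twist": [-0.002, 0.002, 0.001], "travel": [5, -8, 10], "jaw": 0},
  {"twist": [-0.002, 0.002, 0.001], "travel": [20, -12, 16], "jaw": 0},
  {"twist": [-0.002, 0.002, 0.001], "travel": [45, -12.8, 17.5], "jaw": 0},
  {"twist": [-0.002, 0.002, 0.001], "travel": [75, -12.8, 17.5], "jaw": 0},
  {"twist": [-0.002, 0.002, 0.001], "travel": [105, -12.8, 17.5], "jaw": 0},
  {"twist": [-0.002, 0.002, 0.001], "travel": [135, -12.8, 17.3], "jaw": 0},
  {"twist": [-0.002, 0.002, 0.001], "travel": [160, -12.8, 17.2], "jaw": 0},
  {"twist": [-0.002, 0.002, 0.001], "travel": [178, -12.8, 17.2], "jaw": 0},
  {"twist": [-0.002, 0.002, 0.001], "travel": [190, -12.8, 17.2], "jaw": 0},
  {"twist": [-0.002, 0.002, 0.001], "travel": [195, -12.8, 17.2], "jaw": 0},
])

```text
time_s: 31.95
position: [0.3715, -0.3794, 0.0739]
orientation: [0.515, 0.483, 0.517, -0.485]
ft_force: [0.1, -0.3, -4.1]
opening: 0.0097
```

Run:
```python
from h import *
T=pose(); print(T[:3,3],get_obs()["ft_force"],get_obs()["opening"])
a=np.radians(3.8); c=np.array([.447,-.3728]); p=c-.0726*np.array([np.cos(a),np.sin(a)])
for z in(.07,.062):move(Rtool(a),[*p,z])
im,C=shot("wrist","w28")
```

```text
[ 0.3715 -0.3794  0.0739] [ 0.1057 -0.3278 -4.1052] 0.009727528492936496
travel [ 3.9  3.2 -1.6] twist [-0.0025 -0.0004  0.0042] min rows 0.1
travel [11.9  3.2 -1.6] twist [-0.0025 -0.0004  0.0042] min rows 0.3
```

View pics/w28.png

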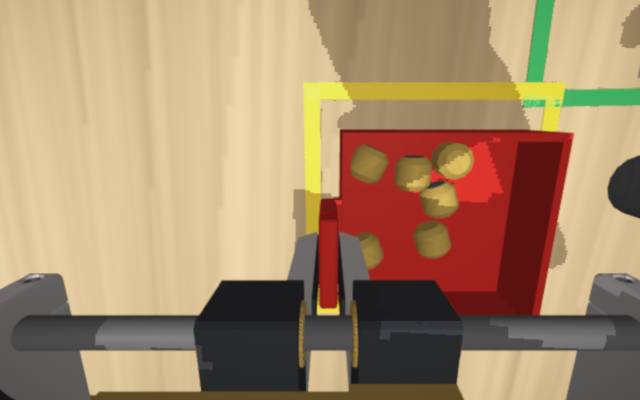

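Call:
play_rows([
  {"twist": [-0.002, 0, 0.004], "travel": [1.5, 2, -1], "jaw": 0},
  {"twist": [-0.002, 0, 0.004], "travel": [3.5, 3.2, -1.6], "jaw": 0},
  {"twist": [-0.002, 0, 0.004], "travel": [5.5, 3.2, -1.6], "jaw": 0},
  {"twist": [-0.002, 0, 0.004], "travel": [7.5, 3.2, -1.6], "jaw": 0},
  {"twist": [-0.002, 0, 0.004], "travel": [9, 3.2, -1.6], "jaw": 0},
  {"twist": [-0.002, 0, 0.004], "travel": [10.5, 3.2, -1.6], "jaw": 0},
  {"twist": [-0.002, 0, 0.004], "travel": [11.5, 3.2, -1.6], "jaw": 0},
  {"twist": [-0.002, 0, 0.004], "travel": [12, 3.2, -1.6], "jaw": 0},
  {"twist": [-0.002, 0, 0.004], "travel": [12.5, 3.2, -1.6], "jaw": 0},
  {"twist": [-0.002, 0, 0.004], "travel": [12.5, 3.2, -1.6], "jaw": 0},
])

```text
time_s: 32.83
position: [0.3748, -0.3781, 0.0627]
orientation: [0.516, 0.483, 0.516, -0.483]
ft_force: [-4.2, 3.1, 4.7]
opening: 0.0096
```

Run:
```python
from h import *
T=pose(); print(T[:3,3],get_obs()["ft_force"],get_obs()["opening"])
a=np.radians(3.8); c=np.array([.447,-.3728]); p=c-.0726*np.array([np.cos(a),np.sin(a)])
move(Rtool(a),[*p,.062])
```

```text
[ 0.3748 -0.3781  0.0627] [-4.1888  3.0902  4.7226] 0.009641213664769666
travel [ 0.7 -0.2 -0.5] twist [-0.0005  0.0004 -0.0001] min rows 0.0
```

Call:
play_rows([
  {"twist": [0, 0, 0], "travel": [-0.5, 0, 0], "jaw": 0},
  {"twist": [0, 0, 0], "travel": [-0.8, 0, 0], "jaw": 8},
  {"twist": [0, 0, 0], "travel": [-0.8, 0, 0], "jaw": 12},
  {"twist": [0, 0, 0], "travel": [-0.8, 0, 0], "jaw": 16},
  {"twist": [0, 0, 0], "travel": [-0.8, 0, 0], "jaw": 20},
  {"twist": [0, 0, 0], "travel": [-0.8, 0, 0], "jaw": 24},
  {"twist": [0, 0, 0], "travel": [-10, 0, 0], "jaw": 28},
  {"twist": [0, 0, 0], "travel": [-35, 0, 0], "jaw": 28},
  {"twist": [0, 0, 0], "travel": [-70, 0, 0], "jaw": 28},
  {"twist": [0, 0, 0], "travel": [-110, 0, 0], "jaw": 28},
])

```text
time_s: 33.67
position: [0.3737, -0.3767, 0.1727]
orientation: [0.515, 0.484, 0.518, -0.483]
ft_force: [1.1, -0.9, 0.0]
opening: 0.028
```

Run:
```python
from h import *
T=pose(); print(T[:3,3])
move(Rtool(np.radians(3.8)),[.374,-.42,.29])
```

```text
[ 0.3737 -0.3767  0.1727]
travel [-117.5   -2.8   42.9] twist [-0.0006 -0.0033  0.0021] min rows 3.0
```

Call:
play_rows([
  {"twist": [0, 0, 0], "travel": [-30, 0, 0], "jaw": 40},
  {"twist": [0, 0, 0], "travel": [-60, -1, 15], "jaw": 60},
  {"twist": [0, 0, 0], "travel": [-90, -2, 30], "jaw": 60},
  {"twist": [0, -0.003, 0], "travel": [-117, -3, 43], "jaw": 60},
  {"twist": [0, -0.003, 0], "travel": [-117, -3, 43], "jaw": 60},
  {"twist": [0, -0.003, 0], "travel": [-117, -3, 43], "jaw": 60},
  {"twist": [0, -0.003, 0], "travel": [-117, -3, 43], "jaw": 60},
  {"twist": [0, -0.003, 0], "travel": [-117, -3, 43], "jaw": 60},
  {"twist": [0, -0.003, 0], "travel": [-117, -3, 43], "jaw": 60},
  {"twist": [0, -0.003, 0], "travel": [-117, -3, 43], "jaw": 60},
])

```text
time_s: 34.5
position: [0.3735, -0.419, 0.2879]
orientation: [0.515, 0.483, 0.518, -0.483]
ft_force: [-0.5, 0.8, 0.9]
opening: 0.0601
```

Run:
```python
from h import *
im,C=shot("wrist","w29"); print(pose()[:3,3])
cv2.imwrite("pics/w29z.png",cv2.resize(im[60:260,290:500],None,fx=3,fy=3,interpolation=cv2.INTER_CUBIC))
shot("scene","c4"); shot("side","s4")
```

```text
[ 0.3736 -0.4193  0.2882]
```

View pics/w29.png

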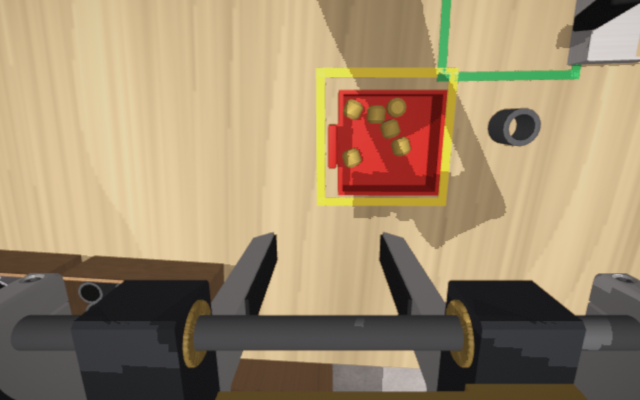

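View pics/w29z.png

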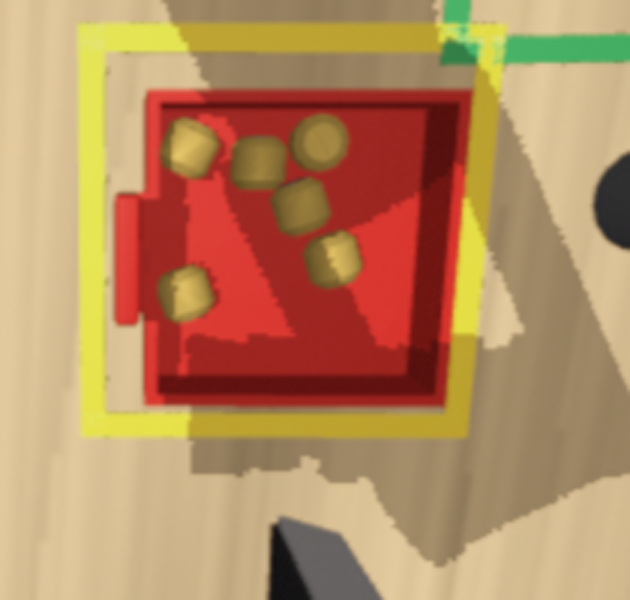

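View pics/c4.png

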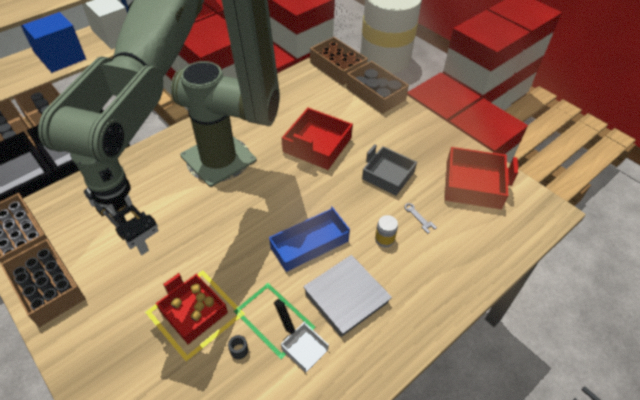

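Run:
```python
from fit import *
im,C=load("w29")
f=lambda a:np.array(a)/3+[290,60]
q=plane(C,f([[146,91],[473,91],[445,407],[145,405]]),.055)
print("tray",sqfit(q,np.array([[-.065,.065],[.065,.065],[.065,-.065],[-.065,-.065]])))
s=plane(C,f([[78,24],[508,26],[468,438],[82,438]]),0)
print("yellow",sqfit(s,np.array([[-.095,.095],[.095,.095],[.095,-.095],[-.095,-.095]])))
S=cam("scene"); print(plane(S,[[304,352]],.0))
move(Rtool(np.radians(-90)),[.54,-.22,.30])
move(Rtool(np.radians(-45)),[.50,-.30,.30])
```

```text
tray (array([ 0.4476, -0.3734]), np.float64(3.7877780426714294), array([0.6079, 0.5361, 0.2207, 1.0118]))
yellow (array([ 0.4488, -0.372 ]), np.float64(3.7459153646629546), array([0.6742, 0.4806, 0.258 , 0.2931]))
[[ 0.7235 -0.2195  0.    ]]
travel [ -11.4  179.  -188.3] twist [1.6368 0.0011 0.0032] min rows 13.1
travel [ -11.4  133.8 -111.1] twist [ 0.8514 -0.0002  0.0031] min rows 6.8
```

View pics/s4.png

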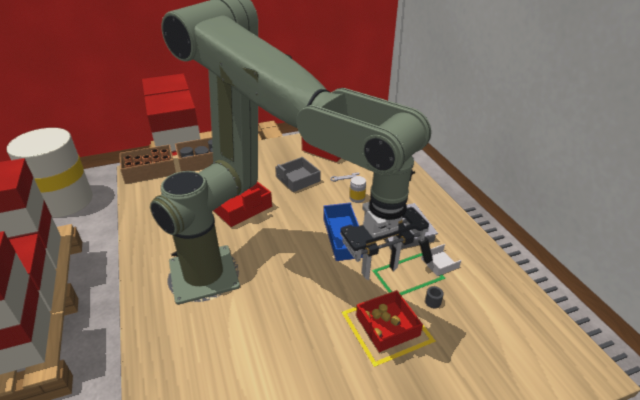

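Call:
play_rows([
  {"twist": [0.1, 0, 0], "travel": [-2, 15, -12], "jaw": 60},
  {"twist": [0.22, 0, 0], "travel": [-4, 34, -28], "jaw": 60},
  {"twist": [0.34, 0, 0], "travel": [-6, 53, -44], "jaw": 60},
  {"twist": [0.46, 0, 0], "travel": [-8, 72, -60], "jaw": 60},
  {"twist": [0.58, 0, 0.001], "travel": [-10, 91, -77], "jaw": 60},
  {"twist": [0.7, 0, 0.002], "travel": [-11, 110, -95], "jaw": 60},
  {"twist": [0.82, 0, 0.003], "travel": [-11, 129, -115], "jaw": 60},
  {"twist": [0.94, 0, 0.003], "travel": [-11, 147, -137], "jaw": 60},
  {"twist": [1.06, 0, 0.003], "travel": [-11, 163, -158], "jaw": 60},
  {"twist": [1.18, 0, 0.003], "travel": [-11, 178, -178], "jaw": 60},
])

```text
time_s: 35.48
position: [0.5404, -0.2288, 0.2994]
orientation: [-0.158, -0.689, -0.158, 0.689]
ft_force: [-0.7, -0.5, 0.1]
opening: 0.0601
```

Run:
```python
from h import *
move(Rtool(np.radians(-90)),[.56,-.21,.30])
```

```text
travel [ -0.6  -8.4 -25.9] twist [0.4514 0.0005 0.0003] min rows 3.6
```

Call:
play_rows([
  {"twist": [0.11, 0, 0], "travel": [0, -3, -7], "jaw": 60},
  {"twist": [0.22, 0, 0], "travel": [0, -5, -14], "jaw": 60},
  {"twist": [0.34, 0, 0], "travel": [0, -7, -20], "jaw": 60},
  {"twist": [0.451, 0, 0], "travel": [-0.6, -8.4, -26], "jaw": 60},
  {"twist": [0.451, 0, 0], "travel": [-0.6, -8.4, -26], "jaw": 60},
  {"twist": [0.451, 0, 0], "travel": [-0.6, -8.4, -26], "jaw": 60},
  {"twist": [0.451, 0, 0], "travel": [-0.6, -8.4, -26], "jaw": 60},
  {"twist": [0.451, 0, 0], "travel": [-0.6, -8.4, -26], "jaw": 60},
  {"twist": [0.451, 0, 0], "travel": [-0.6, -8.4, -26], "jaw": 60},
  {"twist": [0.451, 0, 0], "travel": [-0.6, -8.4, -26], "jaw": 60},
])

```text
time_s: 36.32
position: [0.5599, -0.2102, 0.3]
orientation: [-0.0, -0.707, -0.0, 0.707]
ft_force: [-1.2, -0.2, 0.3]
opening: 0.0599
```

Run:
```python
from h import *
im,C=shot("wrist","w30"); print(pose()[:3,3])
cv2.imwrite("pics/w30z.png",cv2.resize(im[0:210,220:430],None,fx=2.85,fy=2.85,interpolation=cv2.INTER_CUBIC))
```

```text
[ 0.5599 -0.2102  0.3001]
```

View pics/w30z.png

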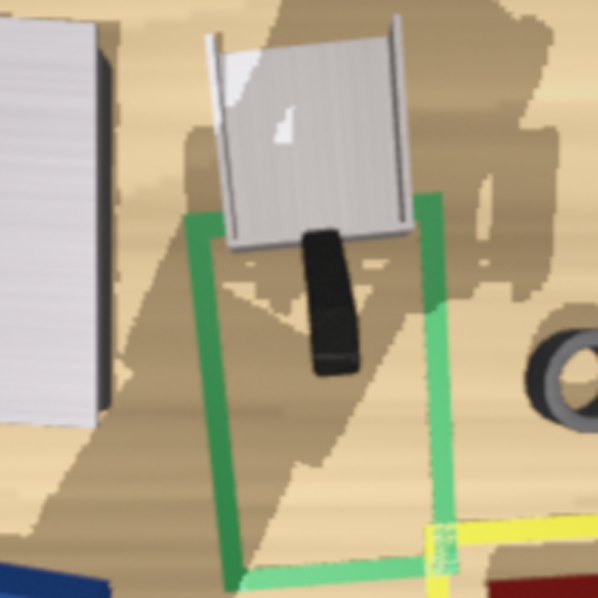

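Run:
```python
from fit import *
im,C=load("w30")
f=lambda a:np.array(a)/2.85+[220,0]
L=plane(C,f([[222,54],[388,37]]),.002);B=plane(C,f([[230,250],[413,230]]),.036)
o,y,r=sqfit(np.r_[L,B],np.array([[.045,.040],[.045,-.040],[-.040,.042],[-.040,-.042]])); print("scoop",o,y,r)
G=plane(C,f([[185,217],[442,193],[457,572],[226,592]]),0)
print("green",sqfit(G,np.array([[.070,.0625],[.070,-.0625],[-.120,-.0625],[-.120,.0625]])))
print("handle top px exp",(proj(C,[o[0]-.087*np.cos(np.radians(y)),o[1]-.087*np.sin(np.radians(y)),.137])-[220,0])*2.85)
Rt,p=scoop_tcp([*o,0],np.radians(y)); print(p)
move(Rt,p-Rt[:,0]*.075);move(Rt,p)
```

```text
scoop [ 0.7143 -0.2124] 5.247441391777929 [2.3433 1.9815 1.9208 1.3276]
green (array([ 0.6231, -0.218 ]), np.float64(4.817980094885805), array([1.272 , 0.6351, 1.5752, 0.7233]))
handle top px exp [[337.0768 348.6635]]
[ 0.6469 -0.2186  0.0811]
travel [148.3  10.7 -62. ] twist [-0.0904  0.342  -0.0155] min rows 3.9
travel [218.9   8.4 -87.1] twist [-0.0904  0.342  -0.0155] min rows 5.7
```

Call:
play_rows([
  {"twist": [-0.02, 0.085, -0.004], "travel": [20, 2, -15], "jaw": 60},
  {"twist": [-0.045, 0.17, -0.008], "travel": [50, 5, -31], "jaw": 60},
  {"twist": [-0.068, 0.255, -0.012], "travel": [80, 8, -46], "jaw": 60},
  {"twist": [-0.09, 0.342, -0.016], "travel": [110, 10, -58], "jaw": 60},
  {"twist": [-0.09, 0.342, -0.016], "travel": [135, 10.7, -62], "jaw": 60},
  {"twist": [-0.09, 0.342, -0.016], "travel": [148, 10.7, -62], "jaw": 60},
  {"twist": [-0.09, 0.342, -0.016], "travel": [148, 10.7, -62], "jaw": 60},
  {"twist": [-0.09, 0.342, -0.016], "travel": [148, 10.7, -62], "jaw": 60},
  {"twist": [-0.09, 0.342, -0.016], "travel": [148, 10.7, -62], "jaw": 60},
  {"twist": [-0.09, 0.342, -0.016], "travel": [148, 10.7, -62], "jaw": 60},
])

```text
time_s: 37.2
position: [0.6239, -0.2218, 0.1552]
orientation: [0.027, 0.817, 0.037, -0.574]
ft_force: [0.3, 0.3, 1.0]
opening: 0.0597
```

Run:
```python
from h import *
im,C=shot("wrist","w31",(200,0,460,260),2.2)
Rt,p=scoop_tcp([.7143,-.2124,0],np.radians(5.25)); move(Rt,p)
Rs=scoop_tool(np.radians(5.25))[1]; o=np.array([.7143,-.2124,0])
for l in ([-.087,0,.137],[.045,.042,.0],[.045,-.042,0],[-.04,.042,.036],[-.04,-.042,.036]): print(l,(proj(C,o+Rs@np.array(l))-[200,0])*2.2)
```

```text
travel [77.5 -1.2  3. ] twist [ 0.0011 -0.0038 -0.0023] min rows 1.9
[-0.087, 0, 0.137] [[278.7275 525.8536]]
[0.045, 0.042, 0.0] [[195.0159 252.7657]]
[0.045, -0.042, 0] [[363.5255 253.0181]]
[-0.04, 0.042, 0.036] [[183.2723 412.397 ]]
[-0.04, -0.042, 0.036] [[374.8598 412.5754]]
```

View pics/w31.png

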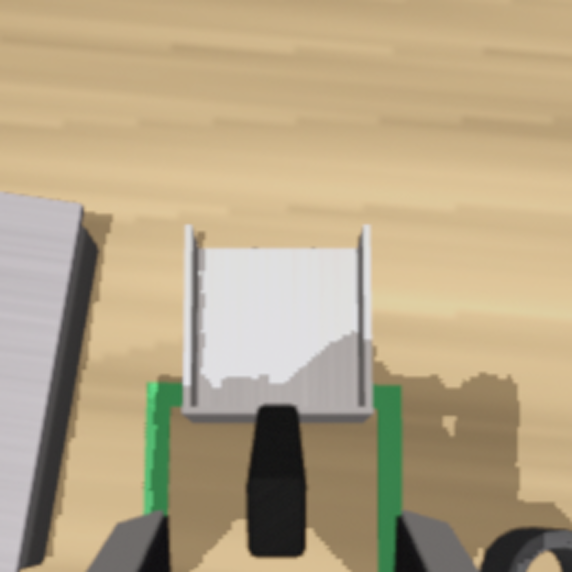

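Call:
play_rows([
  {"twist": [0, -0.004, -0.002], "travel": [15, -1.2, 3], "jaw": 40},
  {"twist": [0, -0.004, -0.002], "travel": [35, -1.2, 3], "jaw": 40},
  {"twist": [0, -0.004, -0.002], "travel": [55, -1.2, 3], "jaw": 40},
  {"twist": [0, -0.004, -0.002], "travel": [70, -1.2, 3], "jaw": 40},
  {"twist": [0, -0.004, -0.002], "travel": [77, -1.2, 3], "jaw": 30},
  {"twist": [0, -0.004, -0.002], "travel": [77, -1.2, 3], "jaw": 10},
  {"twist": [0, -0.004, -0.002], "travel": [77, -1.2, 3], "jaw": 0},
  {"twist": [0, -0.004, -0.002], "travel": [77, -1.2, 3], "jaw": 0},
  {"twist": [0, -0.004, -0.002], "travel": [77, -1.2, 3], "jaw": 0},
  {"twist": [0, -0.004, -0.002], "travel": [77, -1.2, 3], "jaw": 0},
])

```text
time_s: 38.08
position: [0.647, -0.2189, 0.0826]
orientation: [0.027, 0.816, 0.037, -0.576]
ft_force: [-1.0, -0.2, -0.1]
opening: 0.0178
```

Run:
```python
from h import *
l,Rs=lipstate(); print("origin",l-Rs@[.045,0,0])
T=pose(); G=np.array([.6233,-.218,0])
move(T[:3,:3],T[:3,3]+[0,0,.06])
q=scoop_tcp(G+[0,0,.06],np.radians(4.8)); move(*q)
q=scoop_tcp(G+[0,0,.002],np.radians(4.8)); move(*q)
```

```text
lip bin mm -192.1 -317.0 z floor -2.4 yaw -74.91 pitch -0.05 roll -0.08 | F [-1.  -0.2 -0.1] open 17.8 t 38.1
origin [ 0.7144 -0.2128  0.0015]
travel [-56.5   0.1 -20.2] twist [0. 0. 0.] min rows 1.4
travel [-85.8  -3.6  66.2] twist [ 0.0086 -0.0008  0.0015] min rows 2.6
travel [-31.1  -3.7  85.7] twist [ 0.0086 -0.0008  0.0015] min rows 2.2
```

Call:
play_rows([
  {"twist": [0, 0, 0], "travel": [-5, 0, -2], "jaw": 0},
  {"twist": [0, 0, 0], "travel": [-20, 0, -7], "jaw": 0},
  {"twist": [0, 0, 0], "travel": [-42, 0, -15], "jaw": 0},
  {"twist": [0.002, 0, 0], "travel": [-60, -1, -10], "jaw": 0},
  {"twist": [0.004, 0, 0], "travel": [-68, -2, 12], "jaw": 0},
  {"twist": [0.006, 0, 0], "travel": [-77, -3, 40], "jaw": 0},
  {"twist": [0.008, -0.001, 0.001], "travel": [-84, -3.6, 60], "jaw": 0},
  {"twist": [0.009, -0.001, 0.002], "travel": [-85.8, -3.6, 66.2], "jaw": 0},
  {"twist": [0.009, -0.001, 0.002], "travel": [-85.8, -3.6, 66.2], "jaw": 0},
  {"twist": [0.009, -0.001, 0.002], "travel": [-85.8, -3.6, 66.2], "jaw": 0},
])

```text
time_s: 38.92
position: [0.5565, -0.2241, 0.142]
orientation: [0.024, 0.817, 0.033, -0.575]
ft_force: [0.1, -1.3, -1.5]
opening: 0.0177
```

Run:
```python
from h import *
l,Rs=lipstate(); print("origin",l-Rs@[.045,0,0])
G=np.array([.6233,-.218,0])
for z in (.01,.002):
    q=scoop_tcp(G+[0,0,z],np.radians(4.8)); move(*q)
shot("wrist","w32")
```

```text
lip bin mm -213.7 -229.1 z floor 57.1 yaw -75.48 pitch -0.08 roll -0.08 | F [ 0.1 -1.3 -1.5] open 17.7 t 38.9
origin [ 0.624  -0.2187  0.061 ]
travel [47.8 -0.6 17.6] twist [-0.0008 -0.0015 -0.0017] min rows 1.2
travel [55.3 -0.6 20.3] twist [-0.0008 -0.0015 -0.0017] min rows 1.4
```

View pics/w32.png

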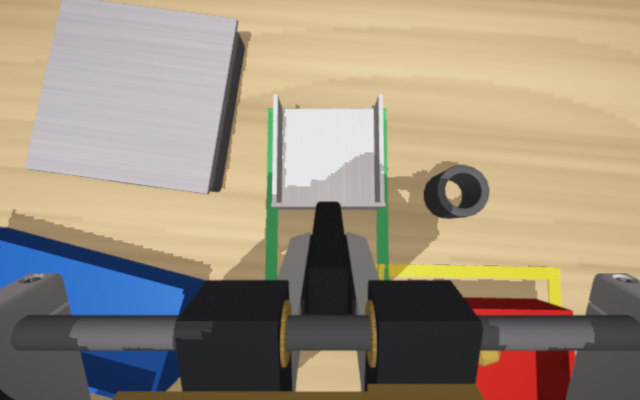

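Call:
play_rows([
  {"twist": [0, -0.001, -0.002], "travel": [10, -0.6, 4], "jaw": 0},
  {"twist": [0, -0.001, -0.002], "travel": [25, -0.6, 9.5], "jaw": 0},
  {"twist": [0, -0.001, -0.002], "travel": [40, -0.6, 15], "jaw": 0},
  {"twist": [0, -0.001, -0.002], "travel": [48, -0.6, 17.6], "jaw": 0},
  {"twist": [0, -0.001, -0.002], "travel": [52, -0.6, 19], "jaw": 0},
  {"twist": [0, -0.001, -0.002], "travel": [54, -0.6, 19.8], "jaw": 0},
  {"twist": [0, -0.001, -0.002], "travel": [55.3, -0.6, 20.3], "jaw": 0},
  {"twist": [0, -0.001, -0.002], "travel": [56, -0.6, 20.5], "jaw": 0},
  {"twist": [0, -0.001, -0.002], "travel": [56, -0.6, 20.5], "jaw": 0},
  {"twist": [0, -0.001, -0.002], "travel": [56, -0.6, 20.5], "jaw": 0},
])

```text
time_s: 39.8
position: [0.557, -0.2241, 0.0832]
orientation: [0.024, 0.817, 0.034, -0.575]
ft_force: [0.5, 0.3, -0.8]
opening: 0.0181
```

Run:
```python
from h import *
l,Rs=lipstate(); print("origin",l-Rs@[.045,0,0])
```

```text
lip bin mm -213.4 -229.5 z floor -1.7 yaw -75.41 pitch -0.1 roll -0.03 | F [ 0.5  0.3 -0.8] open 18.1 t 39.8
origin [ 0.6245 -0.2184  0.0022]
```

Touching lightly; settle, release, retreat.

Call:
play_rows([
  {"twist": [0, 0, 0], "travel": [0.6, 0, 0.5], "jaw": 0},
  {"twist": [0, 0, 0], "travel": [1, 0, 0.7], "jaw": 0},
  {"twist": [0, 0, 0], "travel": [1, 0, 0.7], "jaw": 20},
  {"twist": [0, 0, 0], "travel": [1, 0, 0.7], "jaw": 30},
  {"twist": [0, 0, 0], "travel": [1, 0, 0.7], "jaw": 40},
  {"twist": [0, 0, 0], "travel": [1, 0, 0.7], "jaw": 50},
  {"twist": [0, 0, 0], "travel": [1, 0, 0.7], "jaw": 60},
  {"twist": [0, 0, 0], "travel": [-15, 0, 0.7], "jaw": 60},
  {"twist": [0, 0, 0], "travel": [-45, 0, 0.7], "jaw": 60},
  {"twist": [0, 0, 0], "travel": [-85, 0, 0.7], "jaw": 60},
])

```text
time_s: 40.63
position: [0.5257, -0.2247, 0.1605]
orientation: [0.023, 0.815, 0.036, -0.578]
ft_force: [-0.3, -0.2, 0.5]
opening: 0.0599
```

Run:
```python
from h import *
move(Rtool(np.radians(-90)),[.49,-.25,.31])
```

```text
travel [-153.7   21.5  -14.1] twist [ 0.0827 -0.3379  0.0186] min rows 3.7
```

Call:
play_rows([
  {"twist": [0, 0, 0], "travel": [-30, 0, 0], "jaw": 60},
  {"twist": [0.02, -0.08, 0.005], "travel": [-60, 5, -3], "jaw": 60},
  {"twist": [0.04, -0.17, 0.01], "travel": [-95, 10, -7], "jaw": 60},
  {"twist": [0.06, -0.25, 0.015], "travel": [-130, 16, -11], "jaw": 60},
  {"twist": [0.083, -0.338, 0.019], "travel": [-153.7, 21.5, -14], "jaw": 60},
  {"twist": [0.083, -0.338, 0.019], "travel": [-153.7, 21.5, -14], "jaw": 60},
  {"twist": [0.083, -0.338, 0.019], "travel": [-153.7, 21.5, -14], "jaw": 60},
  {"twist": [0.083, -0.338, 0.019], "travel": [-153.7, 21.5, -14], "jaw": 60},
  {"twist": [0.083, -0.338, 0.019], "travel": [-153.7, 21.5, -14], "jaw": 60},
  {"twist": [0.083, -0.338, 0.019], "travel": [-153.7, 21.5, -14], "jaw": 60},
])

```text
time_s: 41.47
position: [0.4886, -0.2492, 0.3078]
orientation: [0.001, -0.706, -0.001, 0.708]
ft_force: [-0.3, 0.4, 0.1]
opening: 0.0599
```

Run:
```python
from h import *
im,C=shot("wrist","w33"); print(pose()[:3,3])
cv2.imwrite("pics/w33z.png",cv2.resize(im[0:265,230:500],None,fx=2.25,fy=2.25,interpolation=cv2.INTER_CUBIC))
shot("scene","c5"); shot("side","s5")
```

```text
[ 0.4888 -0.2493  0.3082]
```

View pics/w33z.png

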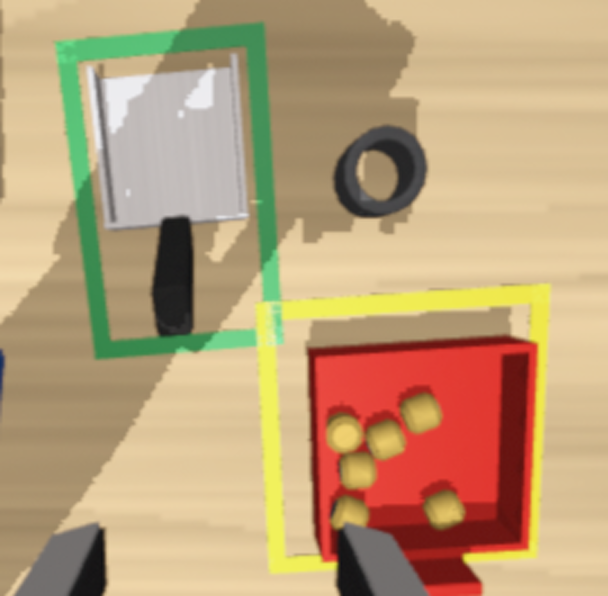

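View pics/c5.png

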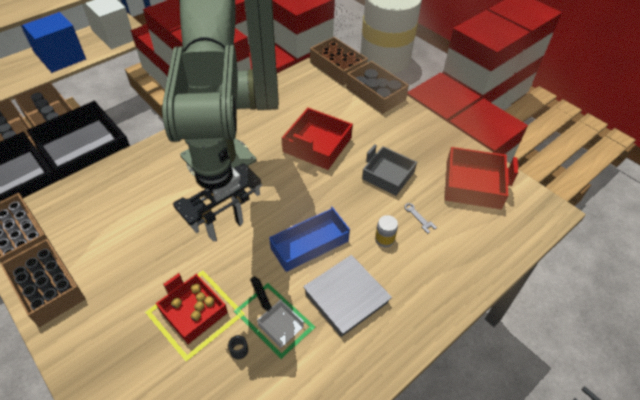

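Run:
```python
from fit import *
im,C=load("w33")
f=lambda a:np.array(a)/2.25+[230,0]
L=plane(C,f([[102,78],[235,68]]),.002);B=plane(C,f([[106,229],[247,215]]),.036)
print("scoop",sqfit(np.r_[L,B],np.array([[.045,.040],[.045,-.040],[-.040,.042],[-.040,-.042]])))
G=plane(C,f([[56,43],[264,24],[283,342],[96,358]]),0)
print("green",sqfit(G,np.array([[.070,.0625],[.070,-.0625],[-.120,-.0625],[-.120,.0625]])))
q=plane(C,f([[308,349],[537,344],[530,551],[322,560]]),.055)
print("tray",sqfit(q,np.array([[.065,.065],[.065,-.065],[-.065,-.065],[-.065,.065]])))
s=plane(C,f([[257,303],[550,285],[535,555],[271,573]]),0)
print("yellow",sqfit(s,np.array([[.095,.095],[.095,-.095],[-.095,-.095],[-.095,.095]])))
```

```text
scoop (array([ 0.6247, -0.22  ]), np.float64(4.096124818426549), array([1.1474, 0.8032, 1.8377, 0.9486]))
green (array([ 0.6236, -0.2178]), np.float64(4.727367597171834), array([1.0746, 1.2549, 1.3577, 1.0604]))
tray (array([ 0.4481, -0.3719]), np.float64(3.482359900686237), array([4.7679, 1.8408, 2.6116, 1.4332]))
yellow (array([ 0.4471, -0.372 ]), np.float64(3.7093553480555075), array([0.8979, 1.2717, 2.2446, 0.9704]))
```

View pics/s5.png

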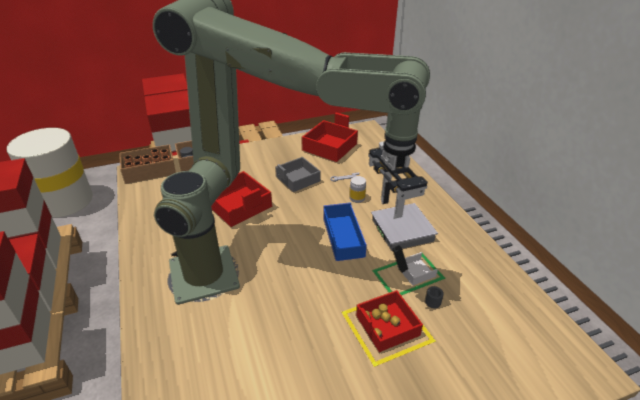

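Everything is in place: the scoop and tray sit within about 3 mm of their outlines' centres. Handing in.

```bash
python3 -c "
from rig import order
print(order.hand_in())"
```

```text
the job is handed in; nothing more can be done
None
```

The order is packed and handed in at about 42 s of the 210 s allowed. I lifted the red tray onto the middle of the scale, within about 4 mm and square. Six caps were present, and one scoop load took them all from the bin into the tray. I then put the scoop back in its green outline and moved the full tray to the yellow outline.

**Scoop knocked:** it was knocked about 9 cm towards the far side of its outline while I was moving the tray. I saw this after setting the tray down and laid the scoop back, so its final placing came after the tray's.

**Last checks:**

| Check | Result |
|---|---|
| Caps | All six in the tray; the bin is empty |
| Tray in yellow outline | Within about 2 mm of the middle and 0.3° of square |
| Scoop in green outline | About 2.5 mm from its spot, yaw within about 0.7° |
| Grey tray, can, coupling, spanner | In the final pictures they stand where they were; judged by eye, not measured |
| Robot | Touching nothing |

No check failed. The readings differed slightly between views. The scene and side cameras put the scale's middle up to about 7 mm from the wrist camera's, and I used the wrist camera. One tray corner in the final view was about 5 mm off its fit. The closer view just after I placed the tray fitted within 1 mm.

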